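# Bring the lab bench's four things to their right stations

### The arm

A 6-joint arm with a two-finger parallel gripper is mounted at the origin on the work surface. World frame = base frame: x ahead of the robot, y to its left, z up, the work surface at z = 0. Lengths are in m, angles in degrees, forces in N, time in s.
With the tool pointing down it reaches from about 0.4 to 0.825 m from the base axis. Payload 7 kg.
Tool frame: the origin (TCP) lies between the finger pads; the fingertips stand 19 mm ahead of it and the grasp point (between the pads) is the TCP; x points along the fingers, y is the direction in which the jaws open and shut, and the axes are right-handed (so a half turn about x gives the same grasp; the last joint's range is limited). The gripper opens to 88 mm and grips with 3 to 60 N. Pads are 19 mm wide; open, the fingers measure 130 mm over their backs; the gripper's body (78 mm by 193 mm) begins 47 mm behind the grasp point.
Start: joints at [-54.196, 20.546, 0.682, 0, -70.136, -16.507], TCP at [0.223, -0.637, 0.246] pointing down, gripper open.
Joint ranges: [-176.03, 176.03], [-82.01, 121.73], [-58.28, 71.71], [-173.87, 95.51], [-174.79, -0.11], [-173.66, 173.66]. Speed limits (degrees/s): [136.94, 136.94, 172.46, 180, 180, 180].

### API

Orientations are given as [roll, pitch, yaw] about the fixed x, y, z axes, in that order (R = Rz(yaw) Ry(pitch) Rx(roll)).
In Python, from plant import r gives the robot as it stands.
- The arm moves only by the tool send_rows, never from a script. Its argument "plan" is a list of rows, each a list of 2 entries, a list of its own where there are three numbers: the shift along the tool's x, y, z scaled (see below), then the turn, a rotation vector about the tool's x, y, z scaled (see below). A call has exactly 5 rows; each row is the pose to reach, as a shift and turn from the pose measured when the call began, along the tool's axes at that moment; what a row does not reach only later rows make up. The controller multiplies each number of a shift by 0.15 m and each number of a turn by pi/4 rad. A row lasts 1/10 s, in which the tool goes at most 50 mm and 8.59 degrees, less where a joint would pass 70% of its speed; a pose out of reach is approached as far as the arm can. A call with a number of a shift or a turn outside -1 to 1 is refused whole. A call with a gripper value outside its range is refused whole. "jaw" is the opening, from -1 (shut) to 1 (fully open), so that 0 is half open, set as the call begins (left out, the last holds). The fingers move at their own pace and stop on an object; "force" is the grip in N (left out, the last holds). Time passes only in rows, so rows that repeat a pose let the fingers close, or fill a call up. It gives the time, the measured TCP pose, the force and the opening at its end, in the units of the state.
- r.get_state(): the state, without advancing time (a new reading comes with each control period).
- r.capture(name): name is "scene" or "top" or "wrist"; returns a dict with "color" (400x640x3 uint8, red, green, blue), "range_z" (400x640 float32, m along the optical axis (not along the pixel's ray), 0 where there is no reading), "mtx" (3x3 intrinsics, pixels), "pose" (4x4, takes a point from camera to world coordinates). Camera axes: x right, y down, z forward; pixel columns grow to the right and rows downward; lengths in m; the calibration is good to about 2 mm. A picture is of the moment at which its call begins.
- r.close_job(): hands the job in, once; it reports no verdict.
Trained networks look in a picture, given as the dict that the camera call returned (one of the last four; its "shot" number tells which), for a name from the list of things; names that differ only in an ending like _2 or _b are one class to them, and where a whole thing is asked for, a point or a joint stands for the part that bears it (a point fixed in the world has none). Each returns a list of dicts, best first, with "score" (0 to 1); they miss things now and then, are a little off and sometimes report something else, mostly with a low value. They report only what shows in the picture. A call takes as long as a camera call. They do not tell look-alikes from the thing itself.
- r.find_in(picture, target): "uv" ([column, row] in pixels, amid what is visible of it).
- r.trace(picture, target): "mask" (400x640 bool, what is visible of it) and "uv" ([column, row] in pixels, amid what is visible of it).
The state is a dict: "time_s": time; "joints": joint angles; "qd": joint speeds; "joint_torque": joint torques, N m; "tcp_pos": TCP position; "eef_rot": TCP orientation; "contact_force": force on the tool from outside, world axes, zero at the start; "moment": the same for the moment, N m; "gripper_width": finger opening in m.
Only numpy, scipy, OpenCV 4.12 (cv2) and the standard library are available. Lean on these libraries where they do the work, as an engineer would, in place of code of your own. Each camera call takes 0.05 s, during which the arm holds its last target. There are 200 camera calls.

### The job

The last class left these four things at the wrong stations. Put the brass weight on the balance's round pan, the stoppered conical flask on the magnetic stirrer's square white plate, the small white bottle on the square wooden board and the low wide jar on the round cork mat, each standing upright in the middle of its place. Every place holds only one thing at a time; the empty lab jack is free for parking and must be empty again at the end, and at no time may any of the four be stood on the bare bench or tipped over.

Things in the scene. Friction and masses are not known exactly. Their poses are not given: they have to be found in the camera images.
- weight: Brass weight, about 0.5 kg: plain cylinder 44 mm in diameter and 42 mm high with a small knob (24 mm) on top, 60 mm high in all. Grip it by the cylinder, about 30 mm above its underside. At the start it stands on the cork mat or the wooden board. Origin: centre of its underside, z along its axis; round, so its yaw means nothing.
- flask: Conical flask of clear glass, about 0.16 kg: foot 68 mm in diameter, narrowing to a neck 26 mm in diameter between 60 and 98 mm above the underside, with a dark rubber stopper (27 mm) on top, 109 mm high in all. Grip it by the neck, about 88 mm above its underside. At the start it stands on the cork mat or the wooden board. Origin: centre of its underside, z along its axis; round, so its yaw means nothing.
- bottle: Small white plastic bottle with a black cap, about 0.12 kg: body 40 mm in diameter up to 62 mm, cap 28 mm in diameter, 85 mm high in all. Grip it by the body, about 50 mm above its underside. At the start it stands on the balance or the stirrer. Origin: centre of its underside, z along its axis; round, so its yaw means nothing.
- jar: Low wide jar of amber glass with a flat aluminium lid, about 0.18 kg: 58 mm in diameter, 46 mm high. Grip it across its diameter, about 30 mm above its underside. At the start it stands on the balance or the stirrer. Origin: centre of its underside, z along its axis; round, so its yaw means nothing.
- balance: Electronic balance: flat white case 165 x 125 mm with a black display at its front edge, and a round steel pan 100 mm in diameter whose top is 45 mm above the bench and does not give. The case, 36 mm high, reaches 105 mm from the pan's centre to the front (-x) and 61 mm to the back. Fixed to the bench. Origin: on the bench, right below the centre of the pan. Home of the brass weight.
- stirrer: Magnetic stirrer: grey case 155 x 115 mm with two black knobs in front, and a square white ceramic plate 104 x 104 mm whose top is 45 mm above the bench. The case, 37 mm high (knobs 44 mm), reaches 100 mm from the plate's centre to the front (-x) and 56 mm to the back. Fixed to the bench. Origin: on the bench, right below the centre of the plate. Home of the conical flask.
- wood_board: Square wooden board, 100 x 100 mm, top 12 mm above the bench. Fixed to the bench. Origin: on the bench, right below the centre of the board. Home of the white bottle.
- cork_mat: Round cork mat, 100 mm in diameter, top 12 mm above the bench. Fixed to the bench. Origin: on the bench, right below the centre of the mat. Home of the jar.
- lab_jack: Lowered steel lab jack with scissor legs: rectangular steel top 100 x 90 mm, 40 mm above the bench, rigid; its black turning knob sticks out in front (-x). Empty at the start, the free spot for parking. Fixed to the bench. Origin: on the bench, right below the centre of the top.
Mind the look-alikes: they are no part of the job. What is shaped like the wood_board but red is not meant.

How it is judged:
By the outcome, as a careful person would: the job done as asked, in the order asked, and still so for the second after the job is handed in, with the robot touching nothing.
It also fails if it takes over 141 s, if anything falls off the work surface, if the arm or the gripper's body presses on something with over 40 N, if the wrist force passes 120 N, or if a joint passes its speed limit or range.

## Working session

There is one attempt and no reset: what is moved stays moved. The work goes in short steps, Python scripts to look and compute and a tool call to move; the robot and the scene stay as the last step left them, time stands still between calls to the robot, and variables do not carry over. Pictures are saved under pics/ and viewed, about 12 in all and at most 16, crops included, and the job is handed in when it is done.

Besides the shell and the picture viewer there is one more tool, called after "Emit:" in YAML: its name, and indented under it one key for each argument. send_rows: Moves the arm, as the interface text tells. Its arguments: {"type":"object","properties":{"plan":{"type":"array"},"jaw":{"type":"number"},"force":{"type":"number"}},"required":["plan"]}

```bash
ls; mkdir -p pics
cat > h.py <<'E'
import numpy as np, cv2
from plant import r
def save(p,n): cv2.imwrite('pics/'+n,p['color'][:,:,::-1])
def pts(p,mask):
    v,u=np.nonzero(mask&(p['range_z']>0)); z=p['range_z'][v,u]; K=p['mtx']
    c=np.stack([(u-K[0,2])*z/K[0,0],(v-K[1,2])*z/K[1,1],z,np.ones_like(z)])
    return (p['pose']@c)[:3].T
E
python3 - <<'E'
from h import *
s=r.get_state(); print(s)
pt=r.capture('top'); save(pt,'top.png')
ps=r.capture('scene'); save(ps,'scene.png')
for nm in 'weight flask bottle jar balance stirrer wood_board cork_mat lab_jack'.split():
  for cn,p in (('top',pt),('scene',ps)):
    for d in r.trace(p,nm)[:3]:
      if d['score']<.2: continue
      P=pts(p,d['mask'])
      if len(P)<5: continue
      print(nm,cn,round(d['score'],2),np.round(d['uv']),len(P),'med',np.round(np.median(P,0),3),'lo',np.round(np.percentile(P,2,0),3),'hi',np.round(np.percentile(P,98,0),3))
E
```

```text
pics
{'time_s': 0.0, 'joints': array([-5.41979527e+01,  2.05902240e+01,  6.33573971e-01, -2.23005089e-02,
       -7.01360027e+01, -1.65060310e+01]), 'qd': array([-0.1372379 ,  0.05205372, -0.00569528, -0.0414035 ,  0.02780034,
        0.10126727]), 'joint_torque': array([ 6.44206175e-04, -5.82722890e+01,  2.93045729e+01,  6.99727133e+00,
        6.83208142e-03, -1.44741675e-04]), 'tcp_pos': array([ 0.22287531, -0.63664699,  0.24462796]), 'eef_rot': array([ 93.75843215,  89.90500442, 113.04685404]), 'contact_force': array([0.31210852, 0.13499141, 0.28519495]), 'moment': array([-0.00026491,  0.05079079, -0.01736941]), 'gripper_width': 0.08761469062413552}
weight top 0.86 [450. 206.] 359 med [ 0.434 -0.305  0.057] lo [ 0.415 -0.33   0.02 ] hi [ 0.455 -0.291  0.075]
weight scene 0.69 [231. 299.] 448 med [ 0.444 -0.32   0.054] lo [ 0.418 -0.335  0.018] hi [ 0.459 -0.297  0.073]
weight scene 0.42 [348. 291.] 503 med [ 0.655 -0.194  0.108] lo [ 0.637 -0.202  0.053] hi [ 0.67  -0.172  0.132]
flask top 0.62 [188. 207.] 722 med [0.419 0.288 0.052] lo [0.393 0.268 0.019] hi [0.452 0.319 0.125]

[... 1474 characters left out ...]
9 0.003] hi [0.48  0.345 0.016]
wood_board scene 0.91 [302. 120.] 917 med [0.279 0.269 0.012] lo [0.229 0.222 0.001] hi [0.328 0.325 0.016]
wood_board scene 0.37 [422. 175.] 594 med [0.664 0.178 0.089] lo [0.636 0.162 0.047] hi [0.69  0.215 0.094]
cork_mat top 0.62 [443. 216.] 959 med [ 0.426 -0.31   0.014] lo [ 0.388 -0.36   0.009] hi [ 0.478 -0.269  0.019]
cork_mat scene 0.77 [229. 315.] 1100 med [ 0.447 -0.333  0.012] lo [ 0.389 -0.365  0.001] hi [ 0.482 -0.274  0.016]
lab_jack top 0.88 [317. 196.] 1789 med [ 0.458 -0.012  0.042] lo [ 0.396 -0.056  0.005] hi [0.51  0.031 0.046]
lab_jack scene 0.96 [310. 211.] 1646 med [ 0.466 -0.023  0.039] lo [ 0.4   -0.06   0.002] hi [0.512 0.029 0.044]
```

View pics/top.png

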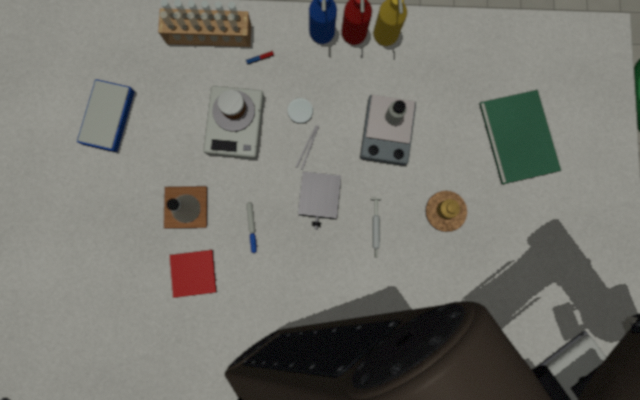

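View pics/scene.png

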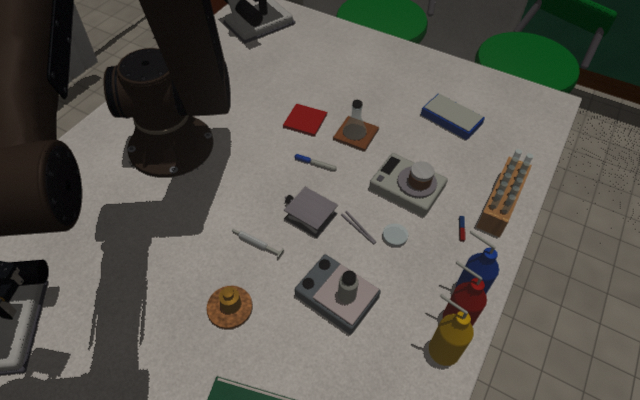

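The top view shows the weight on the cork at (450,208) and the flask on the wooden board at (188,207), with the red look-alike at (193,274). The jar is on the balance at (231,104), the bottle is on the stirrer at (397,108) and the jack at (319,195) is empty. The scene view agrees.

```bash
cat >> h.py <<'E'
from scipy.spatial.transform import Rotation as Ro
from scipy.optimize import least_squares
def R(): return Ro.from_euler('xyz',r.get_state()['eef_rot'],degrees=True)
def circ(P,rad):  # outline of a disc of known radius, top points: centre minimising hull residual
    h=cv2.convexHull(P[:,:2].astype(np.float32))[:,0]
    f=least_squares(lambda c:np.hypot(*(h-c).T)-rad,h.mean(0),loss='soft_l1',f_scale=.002)
    return f.x,np.sqrt(np.mean(f.fun**2))
def go(target,yaw=None):
    "shift/turn numbers (unscaled by limit) from the present pose; yaw: heading of tool y in the world (deg), mod 180"
    s=r.get_state(); A=R(); d=A.inv().apply(np.array(target)-s['tcp_pos'])/.15
    M=A.as_matrix(); out=[d]
    if yaw is None: yaw=np.degrees(np.arctan2(M[1,1],M[0,1]))
    best=None
    for k in (0,180):
        a=np.radians(yaw+k); y=np.array([np.cos(a),np.sin(a),0]); x=np.array([0,0,-1.]); z=np.cross(x,y)
        v=(A.inv()*Ro.from_matrix(np.stack([x,y,z],1))).as_rotvec()
        if best is None or np.linalg.norm(v)<np.linalg.norm(best): best=v
    print('pos',np.round(s['tcp_pos'],4),'y-axis',np.round(M[:,1],3),'j6',round(s['joints'][5],1),'shift',np.round(d,3),'turn',np.round(best/(np.pi/4),3))
E
python3 - <<'E'
from h import *
print(np.round(R().as_matrix(),3)); 
for y in (0,90): go([.43,-.315,.25],y)
p=r.capture('wrist'); print(np.round(p['pose'],3), p['mtx'][0,0]); e=r.get_state()['tcp_pos']; print(R().inv().apply(p['pose'][:3,3]-e))
pt=r.capture('top'); ps=r.capture('scene')
print('top cam',pt['pose'][:3,3],'scene',ps['pose'][:3,3])
for nm,rad,lo,hi in (('weight',.012,.069,.08),('flask',.0135,.115,.13),('bottle',.014,.127,.14),('jar',.029,.085,.1),('cork_mat',.05,.006,.02)):
  for cn,p in (('top',pt),('scene',ps)):
    for d in r.trace(p,nm)[:1]:
      P=pts(p,d['mask']); Q=P[(P[:,2]>lo)&(P[:,2]<hi)]
      if len(Q)>5: print(nm,cn,len(Q),circ(Q,rad),np.percentile(Q[:,2],[5,50,95]))
for nm,lo,hi in (('wood_board',.008,.02),('lab_jack',.036,.05),('stirrer',.041,.055),('balance',.03,.043)):
  for cn,p in (('top',pt),('scene',ps)):
    for d in r.trace(p,nm)[:2]:
      P=pts(p,d['mask']); Q=P[(P[:,2]>lo)&(P[:,2]<hi)]
      if len(Q)>50: print(nm,cn,len(Q),cv2.minAreaRect((Q[:,:2]*1000).astype(np.float32)),np.median(Q[:,2]))
E
```

```text
[[-0.    -0.33   0.944]
 [-0.     0.944  0.33 ]
 [-1.    -0.    -0.   ]]
pos [ 0.223  -0.6371  0.2456] y-axis [-0.33   0.944 -0.   ] j6 -16.5 shift [-0.03   1.57   2.012] turn [-1.571 -0.     0.   ]
pos [ 0.223  -0.6371  0.2456] y-axis [-0.33   0.944 -0.   ] j6 -16.5 shift [-0.03   1.57   2.012] turn [ 0.429 -0.     0.   ]
[[-0.33   0.899  0.289  0.145]
 [ 0.944  0.314  0.102 -0.665]
 [ 0.001  0.306 -0.952  0.386]
 [ 0.     0.     0.     1.   ]] 359.8073112399093
[-0.14024295 -0.00090421 -0.08337279]
top cam [0.33562313 0.00314589 1.09052481] scene [ 0.8256343  -0.64443223  1.01212219]
weight top 83 (array([ 0.43632752, -0.3120435 ]), np.float64(0.0009633217458469058)) [0.07012163 0.07310307 0.07628421]
weight scene 73 (array([ 0.43773348, -0.31333443]), np.float64(0.000827114750839808)) [0.06910151 0.07088069 0.07402272]
flask top 133 (array([0.42406653, 0.2976808 ]), np.float64(0.0007349248712774369)) [0.11771723 0.12270132 0.12543458]
flask scene 60 (array([0.42609891, 0.29637527]), np.float64(0.0012221093995491328)) [0.1157661  0.11994077 0.12373922]
bottle top 130 (array([ 0.649
[... 1553 characters left out ...]
irrer top 1841 ((622.2786254882812, -173.1152801513672), (109.78185272216797, 150.66531372070312), 82.71595001220703) 0.04701066130364007
stirrer scene 1732 ((626.5344848632812, -174.98223876953125), (106.00788116455078, 144.58892822265625), 83.10970306396484) 0.04468402131178667
balance top 2098 ((632.0149536132812, 194.83248901367188), (124.22897338867188, 164.5853271484375), 86.20975494384766) 0.03825180718137777
balance top 1107 ((451.3389587402344, -11.726264953613281), (89.86986541748047, 121.54129028320312), 85.2594985961914) 0.04132149128930962
balance scene 1496 ((634.1051635742188, 191.81326293945312), (127.22901153564453, 165.45370483398438), 86.30323791503906) 0.03616054558555187
```

Emit:
send_rows:
  plan:
    - [[0,0.15,0.2],[0.09,0,0]]
    - [[0,0.35,0.45],[0.18,0,0]]
    - [[0,0.55,0.7],[0.27,0,0]]
    - [[0,0.75,0.9],[0.36,0,0]]
    - [[0,0.85,1.0],[0.43,0,0]]
  jaw: 1
  force: 20

```text
time_s: 2.55
tcp_pos: [0.3236, -0.4647, 0.246]
eef_rot: [-5.4, 90.0, -5.6]
contact_force: [-0.1, 0.3, -0.2]
gripper_width: 0.0874
```

Run:
```python
from h import *
go([.437,-.313,.25],90); print(r.get_state())
```

```text
pos [ 0.3236 -0.4647  0.246 ] y-axis [ 0.002  1.    -0.   ] j6 -54.7 shift [-0.026  1.013  0.754] turn [-0.003  0.001  0.   ]
{'time_s': 2.55, 'joints': array([-3.53648845e+01,  1.03180282e+01, -1.32801401e+01, -2.55567606e-02,
       -6.63609557e+01, -5.47409179e+01]), 'qd': array([ 20.64655502,  -9.21668767, -11.79335152,   0.62724828,
         2.67316592, -50.64665762]), 'joint_torque': array([ -1.77641474, -43.07504296,  28.2569325 ,   6.53368279,
        -0.11701815,   0.88141171]), 'tcp_pos': array([ 0.32356972, -0.4646689 ,  0.24596386]), 'eef_rot': array([-5.44759603, 89.9528921 , -5.56363763]), 'contact_force': array([-0.13204655,  0.29059919, -0.22378353]), 'moment': array([-0.08609996, -0.00323243,  0.01718804]), 'gripper_width': 0.08738733686210591}
```

Emit:
send_rows:
  plan:
    - [[0,0.3,0.25],[0,0,0]]
    - [[0,0.6,0.45],[0,0,0]]
    - [[0,0.85,0.65],[0,0,0]]
    - [[0,1,0.75],[0,0,0]]
    - [[0,1,0.75],[0,0,0]]

```text
time_s: 3.05
tcp_pos: [0.4388, -0.3118, 0.2464]
eef_rot: [-2.3, 89.9, -2.2]
contact_force: [-0.4, -1.5, -0.1]
gripper_width: 0.0878
```

Run:
```python
from h import *
go([.437,-.313,.042],90); s=r.get_state(); print(s['qd'].round(1))
p=r.capture('wrist'); save(p,'w1.png')
for nm,rad,lo,hi in (('weight',.012,.069,.08),('cork_mat',.05,.006,.02)):
    for d in r.trace(p,nm)[:1]:
      P=pts(p,d['mask']); Q=P[(P[:,2]>lo)&(P[:,2]<hi)]
      print(nm,d['score'],d['uv'],len(Q),circ(Q,rad),np.percentile(Q[:,2],[5,50,95]))
```

```text
pos [ 0.4388 -0.3118  0.2464] y-axis [-0.002  1.    -0.   ] j6 -75.3 shift [ 1.363 -0.008 -0.015] turn [0.003 0.003 0.   ]
[-3.7  0.2 -0.3  0.5 -0.5  4.1]
weight 0.63 [314.8, 173.3] 523 (array([ 0.43480894, -0.31344737]), np.float64(0.00037768254334092597)) [0.07003874 0.07164101 0.07316058]
cork_mat 0.78 [305.2, 149.1] 4965 (array([ 0.43214457, -0.31789951]), np.float64(0.0005691374660529157)) [0.01168814 0.01302481 0.01430023]
```

View pics/w1.png

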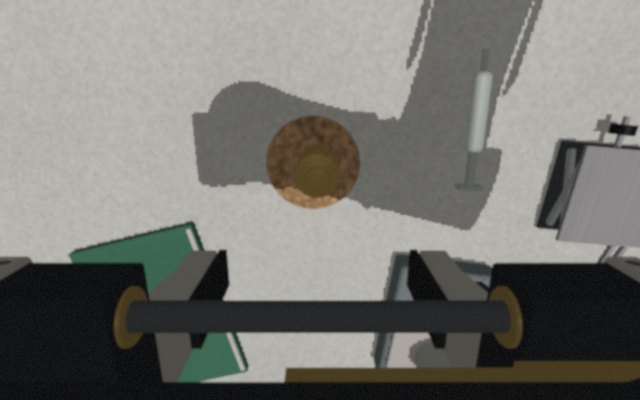

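The wrist view shows the weight's knob at (315,173) on the cork, whose centre is at (312,162). Nothing stands in the fingers' way, so I descend and grip.

Emit:
send_rows:
  plan:
    - [[0.25,-0.01,-0.015],[0,0,0]]
    - [[0.5,-0.01,-0.015],[0,0,0]]
    - [[0.75,-0.01,-0.015],[0,0,0]]
    - [[0.9,-0.01,-0.015],[0,0,0]]
    - [[0.9,-0.01,-0.015],[0,0,0]]

```text
time_s: 3.7
tcp_pos: [0.4312, -0.3167, 0.108]
eef_rot: [159.4, 89.7, 159.2]
contact_force: [-0.6, -0.8, -0.2]
gripper_width: 0.0875
```

Emit:
send_rows:
  plan:
    - [[0.12,0,0],[0,0,0]]
    - [[0.24,0,0],[0,0,0]]
    - [[0.36,0,0],[0,0,0]]
    - [[0.46,0,0],[0,0,0]]
    - [[0.46,0,0],[0,0,0]]

```text
time_s: 4.2
tcp_pos: [0.4301, -0.3172, 0.0386]
eef_rot: [161.0, 89.6, 160.7]
contact_force: [1.1, 0.6, 0.3]
gripper_width: 0.0878
```

Emit:
send_rows:
  plan:
    - [[0,0,0],[0,0,0]]
    - [[0,0,0],[0,0,0]]
    - [[0,0,0],[0,0,0]]
    - [[0,0,0],[0,0,0]]
    - [[0,0,0],[0,0,0]]
  jaw: -1
  force: 30

```text
time_s: 4.7
tcp_pos: [0.4303, -0.3172, 0.0391]
eef_rot: [160.5, 89.6, 160.2]
contact_force: [-0.3, -0.1, 0.1]
gripper_width: 0.0529
```

Run:
```python
from h import *
go([.462,-.013,.08],90); s=r.get_state(); print(s['gripper_width'],s['contact_force'])
```

```text
pos [ 0.4303 -0.3172  0.0391] y-axis [0.005 1.    0.002] j6 -74.8 shift [-0.27  2.03  0.2 ] turn [-0.006 -0.008 -0.003]
0.05292123571089526 [-0.26538815 -0.12092123  0.13783772]
```

Emit:
send_rows:
  plan:
    - [[0,0,0],[0,0,0]]
    - [[-0.01,0.015,0.02],[0,0,0]]
    - [[-0.02,0.028,0.037],[0,0,0]]
    - [[-0.02,0.028,0.037],[0,0,0]]
    - [[-0.02,0.028,0.037],[0,0,0]]
  jaw: 0.4

```text
time_s: 5.2
tcp_pos: [0.4361, -0.313, 0.0421]
eef_rot: [160.5, 89.6, 160.2]
contact_force: [0.9, 0.7, 0.1]
gripper_width: 0.0614
```

Run:
```python
from h import *
for i in range(4):
  p=r.capture('wrist'); go([.436,-.313,.042],90); s=r.get_state(); print(s['gripper_width'],s['contact_force'])
```

```text
pos [ 0.4359 -0.313   0.0421] y-axis [0.005 1.    0.002] j6 -75.5 shift [ 0. -0.  0.] turn [-0.006 -0.008 -0.003]
0.061401605675553216 [-0.19970291  0.04767417 -0.11797028]
pos [ 0.4358 -0.313   0.042 ] y-axis [0.005 1.    0.002] j6 -75.5 shift [0.    0.    0.001] turn [-0.006 -0.008 -0.003]
0.061445401482529506 [-0.0863383   0.19892903 -0.06143955]
pos [ 0.4358 -0.3131  0.042 ] y-axis [0.005 1.    0.002] j6 -75.5 shift [0.    0.    0.001] turn [-0.006 -0.008 -0.003]
0.06128210498690816 [ 0.49041464  0.40193403 -0.29408624]
pos [ 0.4358 -0.3131  0.042 ] y-axis [0.005 1.    0.002] j6 -75.5 shift [0.    0.    0.001] turn [-0.006 -0.008 -0.003]
0.06115041762106809 [0.12547304 0.00942016 0.01966588]
```

Emit:
send_rows:
  plan:
    - [[0,0,0],[0,0,0]]
    - [[0,0,0],[0,0,0]]
    - [[0,0,0],[0,0,0]]
    - [[0,0,0],[0,0,0]]
    - [[0,0,0],[0,0,0]]
  jaw: -1
  force: 35

```text
time_s: 5.9
tcp_pos: [0.4358, -0.3131, 0.042]
eef_rot: [160.2, 89.6, 159.9]
contact_force: [-0.6, 1.3, 0.0]
gripper_width: 0.0424
```

Emit:
send_rows:
  plan:
    - [[0,0,0],[0,0,0]]
    - [[-0.03,0,0],[0,0,0]]
    - [[-0.1,0,0],[0,0,0]]
    - [[-0.2,0,0],[0,0,0]]
    - [[-0.25,0,0],[0,0,0]]

```text
time_s: 6.4
tcp_pos: [0.4364, -0.3133, 0.0809]
eef_rot: [160.4, 89.7, 160.1]
contact_force: [0.1, -0.0, -5.4]
gripper_width: 0.0427
```

Run:
```python
from h import *
go([.462,-.013,.15],90); s=r.get_state(); print(s['gripper_width'],s['contact_force'])
```

```text
pos [ 0.4364 -0.3133  0.0809] y-axis [0.005 1.    0.002] j6 -75.5 shift [-0.458  2.003  0.159] turn [-0.006 -0.007 -0.002]
0.04270899822887545 [ 0.0733102  -0.02812243 -5.42160059]
```

Emit:
send_rows:
  plan:
    - [[-0.15,0.08,0],[0,0,0]]
    - [[-0.3,0.28,0.04],[0,0,0]]
    - [[-0.4,0.5,0.08],[0,0,0]]
    - [[-0.46,0.75,0.08],[0,0,0]]
    - [[-0.46,1,0.08],[0,0,0]]

```text
time_s: 6.9
tcp_pos: [0.4501, -0.1623, 0.1518]
eef_rot: [139.1, 89.8, 138.7]
contact_force: [0.7, 0.2, -5.2]
gripper_width: 0.0424
```

Emit:
send_rows:
  plan:
    - [[0,0.4,0.04],[0,0,0]]
    - [[0,0.7,0.08],[0,0,0]]
    - [[0,0.9,0.08],[0,0,0]]
    - [[0,1,0.08],[0,0,0]]
    - [[0,1,0.08],[0,0,0]]

```text
time_s: 7.4
tcp_pos: [0.4628, -0.0103, 0.1525]
eef_rot: [121.8, 89.8, 121.7]
contact_force: [-0.4, -0.6, -4.9]
gripper_width: 0.0426
```

Run:
```python
from h import *
r.capture('wrist');r.capture('wrist')
p=r.capture('wrist'); 
for d in r.trace(p,'lab_jack')[:1]:
  P=pts(p,d['mask']); Q=P[(P[:,2]>.036)&(P[:,2]<.046)]
  print(d['score'],d['uv'],len(Q),cv2.minAreaRect((Q[:,:2]*1000).astype(np.float32)),np.median(Q[:,2]))
go([.462,-.014,.072],90); s=r.get_state(); print(s['qd'].round(1),s['gripper_width'],s['contact_force'])
```

```text
0.78 [317.0, 179.8] 11910 ((456.2022705078125, -13.244487762451172), (90.30425262451172, 90.67276763916016), 85.19247436523438) 0.04107578428612557
pos [ 0.4626 -0.0129  0.1521] y-axis [0.006 1.    0.002] j6 -113.0 shift [ 0.534 -0.008 -0.002] turn [-0.008 -0.003 -0.002]
[-0.5  0.1 -0.   0.1  0.   0. ] 0.042673446508068286 [ 0.32577835 -0.58885789 -5.00087217]
```

Emit:
send_rows:
  plan:
    - [[0.12,0,-0.005],[0,0,0]]
    - [[0.3,-0.005,-0.005],[0,0,0]]
    - [[0.45,-0.005,-0.005],[0,0,0]]
    - [[0.52,-0.005,-0.005],[0,0,0]]
    - [[0.525,-0.005,-0.005],[0,0,0]]

```text
time_s: 8.1
tcp_pos: [0.4608, -0.0145, 0.0723]
eef_rot: [171.6, 89.7, 171.2]
contact_force: [-0.5, -0.9, -4.6]
gripper_width: 0.0425
```

Emit:
send_rows:
  plan:
    - [[0,0,0],[0,0,0]]
    - [[0,0,0],[0,0,0]]
    - [[0,0,0],[0,0,0]]
    - [[0,0,0],[0,0,0]]
    - [[0,0,0],[0,0,0]]

```text
time_s: 8.6
tcp_pos: [0.461, -0.0144, 0.0727]
eef_rot: [165.8, 89.7, 165.4]
contact_force: [-0.5, -0.5, -5.1]
gripper_width: 0.0428
```

Run:
```python
from h import *
go([.462,-.014,.0705],90); s=r.get_state(); print(s['qd'].round(1),s['gripper_width'],s['contact_force'])
```

```text
pos [ 0.461  -0.0144  0.0727] y-axis [0.007 1.    0.001] j6 -112.9 shift [0.015 0.003 0.006] turn [-0.009 -0.006 -0.001]
[-0.1  0.3 -0.   0.   0.2 -0.1] 0.04279063831876942 [-0.54803192 -0.48497761 -5.11655142]
```

Emit:
send_rows:
  plan:
    - [[0.008,0,0],[0,0,0]]
    - [[0.016,0,0],[0,0,0]]
    - [[0.018,0,0],[0,0,0]]
    - [[0.018,0,0],[0,0,0]]
    - [[0.018,0,0],[0,0,0]]

```text
time_s: 9.1
tcp_pos: [0.461, -0.0144, 0.07]
eef_rot: [166.3, 89.7, 165.9]
contact_force: [-1.4, 0.0, -4.9]
gripper_width: 0.0428
```

Emit:
send_rows:
  plan:
    - [[0,0,0],[0,0,0]]
    - [[0,0,0],[0,0,0]]
    - [[0,0,0],[0,0,0]]
    - [[0,0,0],[0,0,0]]
    - [[0,0,0],[0,0,0]]
  jaw: 1

```text
time_s: 9.6
tcp_pos: [0.4611, -0.0143, 0.0701]
eef_rot: [163.8, 89.8, 163.4]
contact_force: [-0.1, -0.3, 0.3]
gripper_width: 0.0776
```

Emit:
send_rows:
  plan:
    - [[0,0,0],[0,0,0]]
    - [[-0.05,0,0],[0,0,0]]
    - [[-0.2,0,0],[0,0,0]]
    - [[-0.45,0,0],[0,0,0]]
    - [[-0.7,0,0],[0,0,0]]

```text
time_s: 10.1
tcp_pos: [0.4611, -0.0147, 0.1766]
eef_rot: [172.7, 89.7, 172.3]
contact_force: [1.6, 0.3, 0.1]
gripper_width: 0.0876
```

Emit:
send_rows:
  plan:
    - [[-0.15,0.2,0.2],[0,0,0]]
    - [[-0.15,0.4,0.4],[0,0,0]]
    - [[-0.15,0.6,0.6],[0,0,0]]
    - [[-0.15,0.8,0.8],[0,0,0]]
    - [[-0.15,1,1],[0,0,0]]

```text
time_s: 10.6
tcp_pos: [0.6133, 0.1355, 0.1992]
eef_rot: [169.6, 89.7, 169.2]
contact_force: [-0.1, -0.2, 1.2]
gripper_width: 0.0877
```

Run:
```python
from h import *
r.capture('wrist');r.capture('wrist')
p=r.capture('wrist'); save(p,'w2.png'); s=r.get_state(); print(s['qd'].round(1),s['gripper_width'],s['contact_force'])
for nm,rad,lo,hi in (('weight',.012,.096,.106),('jar',.029,.085,.097)):
    for d in r.trace(p,nm)[:1]:
      P=pts(p,d['mask']); Q=P[(P[:,2]>lo)&(P[:,2]<hi)]
      print(nm,d['score'],d['uv'],len(Q),len(Q)>5 and circ(Q,rad),np.percentile(P[:,2],[5,50,95]))
p=r.capture('top')
for d in r.trace(p,'weight')[:2]:
  P=pts(p,d['mask']);Q=P[P[:,2]>.096];print(d['score'],d['uv'],len(Q),Q.mean(0))
go([.661,.192,.2],90)
```

```text
[-1.  -2.4 -3.1 -0.5  0.   0.4] 0.08740296498162257 [-1.18969557 -1.11888621  0.20528493]
weight 0.84 [102.7, 5.3] 0 False [0.04358045 0.06658334 0.08373964]
jar 0.71 [383.5, 248.5] 3496 (array([0.65925345, 0.19208003]), np.float64(0.0004404893135802296)) [0.05711798 0.0917901  0.0930587 ]
0.67 [322.2, 192.0] 92 [ 0.46099905 -0.01403398  0.10052152]
0.26 [386.3, 132.5] 20 [ 0.65151826 -0.18940782  0.1196493 ]
pos [0.6117 0.1337 0.1989] y-axis [0.007 1.    0.001] j6 -120.4 shift [-0.009  0.391  0.326] turn [-0.009 -0.007 -0.001]
```

View pics/w2.png

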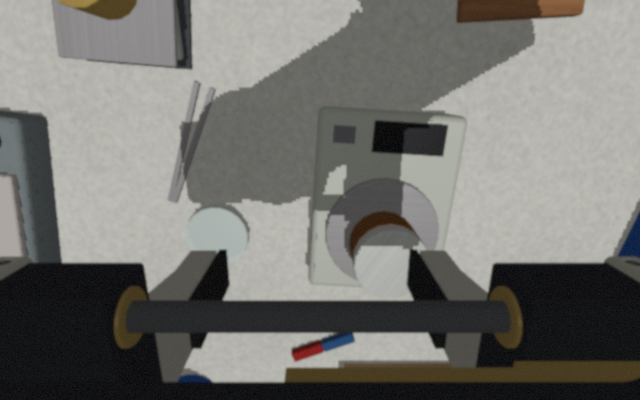

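The weight stands on the jack. The jar shows at (385,250) on the balance's round pan, with the pan centred near (383,230). Now I grip the jar.

Emit:
send_rows:
  plan:
    - [[0,0.2,0.16],[0,0,0]]
    - [[0,0.35,0.3],[0,0,0]]
    - [[0,0.39,0.32],[0,0,0]]
    - [[0,0.39,0.32],[0,0,0]]
    - [[0,0.39,0.32],[0,0,0]]

```text
time_s: 11.45
tcp_pos: [0.6593, 0.1909, 0.1989]
eef_rot: [173.8, 89.7, 173.4]
contact_force: [-0.9, 0.0, -0.7]
gripper_width: 0.0876
```

Emit:
send_rows:
  plan:
    - [[0.15,0,0],[0,0,0]]
    - [[0.35,0,0],[0,0,0]]
    - [[0.55,0,0],[0,0,0]]
    - [[0.65,0,0],[0,0,0]]
    - [[0.65,0,0],[0,0,0]]

```text
time_s: 11.95
tcp_pos: [0.6572, 0.1897, 0.0996]
eef_rot: [-172.0, 89.5, -172.5]
contact_force: [0.6, 0.7, 0.6]
gripper_width: 0.0879
```

Run:
```python
from h import *
r.capture('wrist');go([.660,.192,.075],90)
```

```text
pos [0.6584 0.1903 0.1014] y-axis [ 0.008  1.    -0.   ] j6 -122.6 shift [0.176 0.012 0.011] turn [-0.01  -0.008  0.   ]
```

Emit:
send_rows:
  plan:
    - [[0.06,0.012,0.01],[0,0,0]]
    - [[0.12,0.012,0.01],[0,0.006,0]]
    - [[0.176,0.012,0.01],[0,0.006,0]]
    - [[0.176,0.012,0.01],[0,0.006,0]]
    - [[0.176,0.012,0.01],[0,0.006,0]]

```text
time_s: 12.5
tcp_pos: [0.6597, 0.192, 0.0748]
eef_rot: [-176.5, 89.3, -177.0]
contact_force: [0.2, 0.5, 0.5]
gripper_width: 0.0876
```

Emit:
send_rows:
  plan:
    - [[0,0,0],[0,0,0]]
    - [[0,0,0],[0,0,0]]
    - [[0,0,0],[0,0,0]]
    - [[0,0,0],[0,0,0]]
    - [[0,0,0],[0,0,0]]
  jaw: -1
  force: 20

```text
time_s: 13.0
tcp_pos: [0.6598, 0.1921, 0.075]
eef_rot: [-177.8, 89.4, -178.2]
contact_force: [-0.9, 0.3, 0.4]
gripper_width: 0.0578
```

Emit:
send_rows:
  plan:
    - [[0,0,0],[0,0,0]]
    - [[-0.03,0,0],[0,0,0]]
    - [[-0.1,0,0],[0,0,0]]
    - [[-0.3,0,0],[0,0,0]]
    - [[-0.5,0,0],[0,0,0]]

```text
time_s: 13.5
tcp_pos: [0.6603, 0.1919, 0.1509]
eef_rot: [-173.9, 89.3, -174.3]
contact_force: [1.0, -0.7, -1.3]
gripper_width: 0.0576
```

Run:
```python
from h import *
r.capture('wrist');go([.433,-.317,.16],90); s=r.get_state(); print(s['gripper_width'],s['contact_force'])
p=r.capture('top')
P=pts(p,np.ones((400,640),bool)); 
C=p['color'].reshape(-1,3)
```

```text
pos [0.6632 0.1928 0.1577] y-axis [0.007 1.    0.002] j6 -122.5 shift [-0.015 -3.409 -1.513] turn [-0.008 -0.005 -0.002]
0.05769284186629869 [2.77030505 0.12999053 5.09907992]
```

Emit:
send_rows:
  plan:
    - [[-0.1,-0.1,-0.05],[0,0,0]]
    - [[-0.2,-0.3,-0.15],[0,0,0]]
    - [[-0.25,-0.55,-0.25],[0,0,0]]
    - [[-0.25,-0.8,-0.35],[0,0,0]]
    - [[-0.25,-1,-0.45],[0,0,0]]

```text
time_s: 14.1
tcp_pos: [0.594, 0.0418, 0.1942]
eef_rot: [129.8, 89.8, 129.4]
contact_force: [-0.3, 0.1, -2.2]
gripper_width: 0.0579
```

Emit:
send_rows:
  plan:
    - [[0,-0.25,-0.1],[0,0,0]]
    - [[0,-0.45,-0.2],[0,0,0]]
    - [[0,-0.65,-0.3],[0,0,0]]
    - [[0,-0.85,-0.4],[0,0,0]]
    - [[0,-1,-0.5],[0,0,0]]

```text
time_s: 14.6
tcp_pos: [0.517, -0.1091, 0.1944]
eef_rot: [124.1, 89.8, 123.7]
contact_force: [0.8, -0.2, -2.7]
gripper_width: 0.058
```

Emit:
send_rows:
  plan:
    - [[0,-0.25,-0.1],[0,0,0]]
    - [[0,-0.45,-0.2],[0,0,0]]
    - [[0,-0.65,-0.3],[0,0,0]]
    - [[0,-0.85,-0.35],[0,0,0]]
    - [[0,-1,-0.4],[0,0,0]]

```text
time_s: 15.1
tcp_pos: [0.4551, -0.2601, 0.1947]
eef_rot: [115.0, 89.8, 114.5]
contact_force: [1.0, 0.3, -2.1]
gripper_width: 0.0577
```

Run:
```python
from h import *
r.capture('wrist');go([.433,-.317,.1],90); s=r.get_state(); print(s['gripper_width'],s['contact_force'],s['qd'].round(1))
p=r.capture('top'); save(p,'t2.png')
d=r.trace(p,'balance')[0]; P=pts(p,d['mask']); Q=P[(P[:,2]>.0445)&(P[:,2]<.052)]
print(d['score'],len(Q),circ(Q,.05)); Q=P[P[:,2]>.03]; print(cv2.minAreaRect((Q[:,:2]*1000).astype(np.float32)))
```

```text
pos [ 0.4542 -0.2619  0.1945] y-axis [0.009 1.    0.002] j6 -81.8 shift [ 0.63  -0.37  -0.137] turn [-0.011 -0.003 -0.003]
0.05779399852815924 [-1.31687806 -2.81134204 -0.6340046 ] [ 2.8 -0.3 -0.7 -0.6  0.1 -5. ]
0.79 1281 (array([0.65316189, 0.19349535]), np.float64(0.013358074951989485))
((632.1177368164062, 195.20455932617188), (125.885986328125, 165.6298065185547), 86.19121551513672)
```

Emit:
send_rows:
  plan:
    - [[0,-0.15,-0.06],[0,0,0]]
    - [[0.05,-0.3,-0.11],[0,0,0]]
    - [[0.2,-0.37,-0.135],[0,0,0]]
    - [[0.4,-0.37,-0.135],[0,0,0]]
    - [[0.5,-0.37,-0.135],[0,0,0]]

```text
time_s: 15.75
tcp_pos: [0.4332, -0.3141, 0.1174]
eef_rot: [131.3, 89.7, 130.7]
contact_force: [-0.2, 0.2, -2.9]
gripper_width: 0.0578
```

Emit:
send_rows:
  plan:
    - [[0,0,0],[0,0,0]]
    - [[0.1,0,0],[0,0,0]]
    - [[0.2,0,0],[0,0,0]]
    - [[0.3,0,0],[0,0,0]]
    - [[0.3,0,0],[0,0,0]]

```text
time_s: 16.25
tcp_pos: [0.4327, -0.3132, 0.0718]
eef_rot: [138.2, 89.6, 137.6]
contact_force: [-0.4, 0.4, -2.5]
gripper_width: 0.0581
```

Run:
```python
from h import *
r.capture('wrist');r.capture('wrist');go([.433,-.317,.0425],90); s=r.get_state(); print(s['gripper_width'],s['contact_force'],s['qd'].round(1))
```

```text
pos [ 0.4337 -0.3138  0.0733] y-axis [0.01  1.    0.004] j6 -75.4 shift [ 0.206 -0.022 -0.004] turn [-0.013 -0.004 -0.005]
0.05785695632238716 [-0.121987    0.10919218 -1.82852723] [-0.1 -0.7  0.5  0.1  0.2  0. ]
```

Emit:
send_rows:
  plan:
    - [[0.06,-0.022,-0.004],[0,0,0]]
    - [[0.13,-0.022,-0.004],[-0.01,-0.004,-0.005]]
    - [[0.19,-0.022,-0.004],[-0.01,-0.004,-0.005]]
    - [[0.206,-0.022,-0.004],[-0.01,-0.004,-0.005]]
    - [[0.206,-0.022,-0.004],[-0.01,-0.004,-0.005]]

```text
time_s: 16.85
tcp_pos: [0.433, -0.317, 0.0424]
eef_rot: [179.6, 90.0, 179.4]
contact_force: [0.2, -0.5, -0.7]
gripper_width: 0.0576
```

Emit:
send_rows:
  plan:
    - [[0,0,0],[0,0,0]]
    - [[0,0,0],[0,0,0]]
    - [[0,0,0],[0,0,0]]
    - [[0,0,0],[0,0,0]]
    - [[0,0,0],[0,0,0]]

```text
time_s: 17.35
tcp_pos: [0.433, -0.317, 0.0425]
eef_rot: [-177.4, 90.0, -177.5]
contact_force: [0.3, 0.1, -2.0]
gripper_width: 0.0573
```

Run:
```python
from h import *
go([.433,-.317,.0422],90); s=r.get_state(); print(s['gripper_width'],s['contact_force'],s['qd'].round(1))
```

```text
pos [ 0.433  -0.317   0.0425] y-axis [ 0.002  1.    -0.   ] j6 -74.9 shift [ 0.002 -0.    -0.   ] turn [-0.003 -0.001  0.   ]
0.05733440863796286 [ 0.30258864  0.11460697 -2.00792025] [ 0.   0.  -0.1  0.1 -0.   0. ]
```

Emit:
send_rows:
  plan:
    - [[0.003,0,0],[0,0,0]]
    - [[0.003,0,0],[0,0,0]]
    - [[0.003,0,0],[0,0,0]]
    - [[0.003,0,0],[0,0,0]]
    - [[0.003,0,0],[0,0,0]]
  jaw: 1

```text
time_s: 17.85
tcp_pos: [0.4331, -0.317, 0.0421]
eef_rot: [-160.5, 90.0, -160.6]
contact_force: [-0.2, 0.4, 0.1]
gripper_width: 0.0865
```

Emit:
send_rows:
  plan:
    - [[0,0,0],[0,0,0]]
    - [[-0.05,0,0],[0,0,0]]
    - [[-0.25,0,0],[0,0,0]]
    - [[-0.5,0,0],[0,0,0]]
    - [[-0.8,0,0],[0,0,0]]

```text
time_s: 18.35
tcp_pos: [0.4322, -0.3167, 0.1629]
eef_rot: [165.2, 89.8, 165.1]
contact_force: [1.1, -0.5, -0.3]
gripper_width: 0.0878
```

Emit:
send_rows:
  plan:
    - [[-0.2,0.1,0.02],[0,0,0]]
    - [[-0.2,0.3,0.04],[0,0,0]]
    - [[-0.2,0.55,0.06],[0,0,0]]
    - [[-0.2,0.8,0.08],[0,0,0]]
    - [[-0.2,1,0.1],[0,0,0]]

```text
time_s: 18.85
tcp_pos: [0.4474, -0.1652, 0.1939]
eef_rot: [150.4, 89.9, 150.3]
contact_force: [0.3, 0.2, 0.2]
gripper_width: 0.0879
```

Emit:
send_rows:
  plan:
    - [[0,0.3,0.02],[0,0,0]]
    - [[0,0.6,0.04],[0,0,0]]
    - [[0,0.85,0.06],[0,0,0]]
    - [[0,1,0.08],[0,0,0]]
    - [[0,1,0.08],[0,0,0]]

```text
time_s: 19.35
tcp_pos: [0.4602, -0.013, 0.1948]
eef_rot: [94.3, 89.9, 94.3]
contact_force: [0.8, 0.5, -0.4]
gripper_width: 0.0877
```

Run:
```python
from h import *
r.capture('wrist');r.capture('wrist');p=r.capture('wrist')
d=r.trace(p,'weight')[0]; P=pts(p,d['mask']); Q=P[(P[:,2]>.096)&(P[:,2]<.108)]
print(d['score'],d['uv'],len(Q),len(Q)>5 and circ(Q,.012))
p=r.capture('top')
for nm,rad,lo,hi in (('jar',.029,.053,.068),('weight',.012,.096,.106)):
  for d in r.trace(p,nm)[:2]:
    P=pts(p,d['mask']); Q=P[(P[:,2]>lo)&(P[:,2]<hi)]
    print(nm,d['score'],d['uv'],len(Q),len(Q)>5 and circ(Q,rad))
go([.461,-.0143,.1],90); s=r.get_state(); print(s['qd'].round(1))
```

```text
0.58 [315.5, 203.4] 867 (array([ 0.45978606, -0.0151467 ]), np.float64(0.00028369394705267013))
jar 0.56 [449.8, 209.3] 507 (array([ 0.43375303, -0.31601815]), np.float64(0.0006866810283294802))
weight 0.72 [230.2, 112.6] 0 False
pos [ 0.4596 -0.0161  0.194 ] y-axis [0.004 1.    0.001] j6 -112.7 shift [0.627 0.011 0.01 ] turn [-0.005 -0.002 -0.001]
[ 0.1  0.3  0.  -0.   0.1 -0.1]
```

Emit:
send_rows:
  plan:
    - [[0.15,0.01,0.01],[0,0,0]]
    - [[0.4,0.01,0.01],[0,0,0]]
    - [[0.6,0.01,0.01],[0,0,0]]
    - [[0.72,0.01,0.01],[0,0,0]]
    - [[0.72,0.01,0.01],[0,0,0]]

```text
time_s: 20.2
tcp_pos: [0.4591, -0.0157, 0.0838]
eef_rot: [-171.7, 89.6, -172.0]
contact_force: [-0.6, -0.4, 0.4]
gripper_width: 0.0877
```

Run:
```python
from h import *
r.capture('wrist');r.capture('wrist')
go([.461,-.0143,.07],90); s=r.get_state(); print(s['qd'].round(1))
```

```text
pos [ 0.4611 -0.0149  0.0863] y-axis [0.004 1.    0.   ] j6 -112.8 shift [ 0.109  0.004 -0.001] turn [-0.005 -0.002 -0.   ]
[ 0.3 -1.3  1.   0.1 -0.1 -0.1]
```

Emit:
send_rows:
  plan:
    - [[0.05,0.004,0],[0,0,0]]
    - [[0.1,0.004,0],[0,0,0]]
    - [[0.109,0.004,0],[0,0,0]]
    - [[0.109,0.004,0],[0,0,0]]
    - [[0.109,0.004,0],[0,0,0]]

```text
time_s: 20.8
tcp_pos: [0.4612, -0.0142, 0.0702]
eef_rot: [167.2, 89.9, 167.0]
contact_force: [0.5, -0.6, 0.4]
gripper_width: 0.0876
```

Emit:
send_rows:
  plan:
    - [[0,0,0],[0,0,0]]
    - [[0,0,0],[0,0,0]]
    - [[0,0,0],[0,0,0]]
    - [[0,0,0],[0,0,0]]
    - [[0,0,0],[0,0,0]]
  jaw: -1
  force: 35

```text
time_s: 21.3
tcp_pos: [0.4612, -0.0143, 0.0702]
eef_rot: [166.9, 89.9, 166.7]
contact_force: [-0.2, -0.6, 0.3]
gripper_width: 0.0531
```

Emit:
send_rows:
  plan:
    - [[0,0,0],[0,0,0]]
    - [[0,0,0],[0,0,0]]
    - [[-0.05,0,0],[0,0,0]]
    - [[-0.15,0,0],[0,0,0]]
    - [[-0.35,0,0],[0,0,0]]

```text
time_s: 21.8
tcp_pos: [0.4591, -0.0149, 0.1214]
eef_rot: [-171.5, 89.6, -171.8]
contact_force: [0.7, -0.1, -4.8]
gripper_width: 0.0427
```

Emit:
send_rows:
  plan:
    - [[-0.2,0.06,0.05],[0,0,0]]
    - [[-0.35,0.22,0.2],[0,0,0]]
    - [[-0.4,0.42,0.4],[0,0,0]]
    - [[-0.4,0.65,0.6],[0,0,0]]
    - [[-0.4,0.85,0.8],[0,0,0]]

```text
time_s: 22.3
tcp_pos: [0.5805, 0.1135, 0.1807]
eef_rot: [-176.2, 89.6, -176.5]
contact_force: [0.9, -0.5, -5.0]
gripper_width: 0.0426
```

Run:
```python
from h import *
r.capture('wrist');p=r.capture('wrist');save(p,'w3.png')
d=r.trace(p,'balance')[0]; P=pts(p,d['mask']); Q=P[(P[:,2]>.043)&(P[:,2]<.05)]
print(d['score'],len(Q),len(Q)>5 and circ(Q,.05)); Q=P[P[:,2]>.03]; print(cv2.minAreaRect((Q[:,:2]*1000).astype(np.float32)), np.histogram(P[:,2],[.0,.03,.033,.035,.037,.039,.041,.043,.045,.047,.05,.06]))
go([.655,.1925,.1],90); s=r.get_state(); print(s['qd'].round(1),s['gripper_width'],s['contact_force'])
```

```text
0.66 3185 (array([0.6540299 , 0.19212199]), np.float64(0.01031916430390894))
((598.4750366210938, 191.05746459960938), (132.34596252441406, 99.38733673095703), 86.07707214355469) (array([ 666,  312,  416, 3931, 5567, 1789,   93,  233, 2647,  305,    0]), array([0.   , 0.03 , 0.033, 0.035, 0.037, 0.039, 0.041, 0.043, 0.045,
       0.047, 0.05 , 0.06 ]))
pos [0.5807 0.1137 0.179 ] y-axis [ 0.004  1.    -0.002] j6 -120.0 shift [0.521 0.528 0.499] turn [-0.005 -0.012  0.002]
[-1.  -2.1 -3.4 -0.4 -0.7  0.5] 0.04270307212807129 [-0.57846991 -0.67021471 -5.77415593]
```

View pics/w3.png

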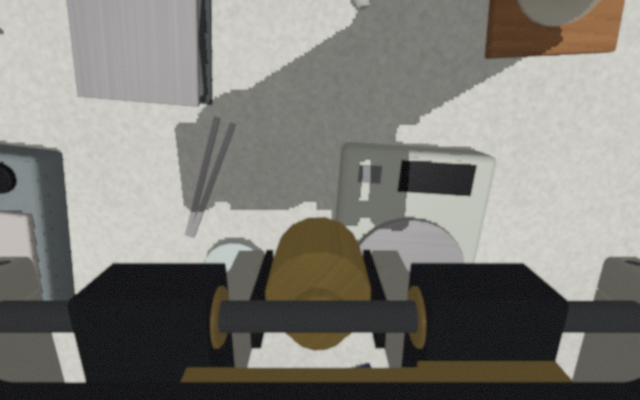

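The weight is upright in the jaws at (318,285), and the steel pan ahead at (410,250) is empty. I carry it over.

Emit:
send_rows:
  plan:
    - [[0,0.2,0.18],[0,0,0]]
    - [[0,0.4,0.37],[0,0,0]]
    - [[0.1,0.528,0.496],[0,0,0]]
    - [[0.3,0.528,0.496],[0,0,0]]
    - [[0.4,0.528,0.496],[0,0,0]]

```text
time_s: 22.95
tcp_pos: [0.6525, 0.1918, 0.1146]
eef_rot: [-166.2, 89.1, -166.4]
contact_force: [-1.9, -0.7, -6.4]
gripper_width: 0.0428
```

Emit:
send_rows:
  plan:
    - [[0,0,0],[0,0,0]]
    - [[0,0,0],[0,0,0]]
    - [[0,0,0],[0,0,0]]
    - [[0,0,0],[0,0,0]]
    - [[0,0,0],[0,0,0]]

```text
time_s: 23.45
tcp_pos: [0.6529, 0.1919, 0.1159]
eef_rot: [-168.4, 89.2, -168.6]
contact_force: [0.1, -0.3, -6.0]
gripper_width: 0.0427
```

Run:
```python
from h import *
r.capture('wrist')
go([.6545,.1925,.0755],90); s=r.get_state(); print(s['qd'].round(1),s['gripper_width'],s['contact_force'])
```

```text
pos [0.6528 0.1919 0.1156] y-axis [ 0.004  1.    -0.003] j6 -122.6 shift [0.267 0.005 0.015] turn [-0.005 -0.018  0.004]
[ 0.   0.4 -0.2 -0.1  0.1  0.1] 0.04289642840161591 [-0.34528719 -0.2704623  -5.45421956]
```

Emit:
send_rows:
  plan:
    - [[0.08,0.004,0.012],[0,-0.009,0.002]]
    - [[0.17,0.004,0.012],[0,-0.018,0.004]]
    - [[0.24,0.004,0.012],[0,-0.018,0.004]]
    - [[0.26,0.004,0.012],[0,-0.018,0.004]]
    - [[0.26,0.004,0.012],[0,-0.018,0.004]]

```text
time_s: 24.0
tcp_pos: [0.654, 0.1923, 0.0764]
eef_rot: [-137.3, 90.0, -137.5]
contact_force: [0.9, 0.2, -5.0]
gripper_width: 0.0431
```

Emit:
send_rows:
  plan:
    - [[0,0,0],[0,0,0]]
    - [[0,0,0],[0,0,0]]
    - [[0,0,0],[0,0,0]]
    - [[0,0,0],[0,0,0]]
    - [[0,0,0],[0,0,0]]

```text
time_s: 24.5
tcp_pos: [0.6541, 0.1923, 0.0766]
eef_rot: [-117.1, 90.0, -117.3]
contact_force: [0.1, 0.1, -5.5]
gripper_width: 0.0431
```

Run:
```python
from h import *
go([.6545,.1925,.0752],90); s=r.get_state(); print(s['qd'].round(1),s['gripper_width'],s['contact_force'])
```

```text
pos [0.6541 0.1923 0.0766] y-axis [ 0.004  1.    -0.   ] j6 -123.0 shift [0.009 0.001 0.003] turn [-0.005 -0.     0.   ]
[-0.1  0.1 -0.1  0.1 -0.1  0. ] 0.04306149729221548 [ 0.09640462  0.08062026 -5.46249696]
```

Emit:
send_rows:
  plan:
    - [[0.005,0,0.002],[0,0,0]]
    - [[0.01,0,0.002],[0,0,0]]
    - [[0.01,0,0.002],[0,0,0]]
    - [[0.01,0,0.002],[0,0,0]]
    - [[0.01,0,0.002],[0,0,0]]

```text
time_s: 25.0
tcp_pos: [0.6545, 0.1923, 0.0753]
eef_rot: [-17.6, 90.0, -17.9]
contact_force: [-1.0, -0.5, -1.9]
gripper_width: 0.0425
```

Emit:
send_rows:
  plan:
    - [[0,0,0],[0,0,0]]
    - [[0,0,0],[0,0,0]]
    - [[0,0,0],[0,0,0]]
    - [[0,0,0],[0,0,0]]
    - [[0,0,0],[0,0,0]]
  jaw: 1

```text
time_s: 25.5
tcp_pos: [0.6546, 0.1924, 0.0754]
eef_rot: [3.4, 90.0, 3.2]
contact_force: [-1.2, 0.1, 0.0]
gripper_width: 0.0772
```

Emit:
send_rows:
  plan:
    - [[0,0,0],[0,0,0]]
    - [[-0.05,0,0],[0,0,0]]
    - [[-0.25,0,0],[0,0,0]]
    - [[-0.5,0,0],[0,0,0]]
    - [[-0.8,0,0],[0,0,0]]

```text
time_s: 26.0
tcp_pos: [0.6538, 0.192, 0.196]
eef_rot: [-144.6, 89.9, -144.8]
contact_force: [1.1, 0.4, 0.4]
gripper_width: 0.0876
```

Emit:
send_rows:
  plan:
    - [[-0.15,-0.1,0],[0,0,0]]
    - [[-0.15,-0.3,0],[0,0,0]]
    - [[-0.15,-0.55,0],[0,0,0]]
    - [[-0.15,-0.8,0],[0,0,0]]
    - [[-0.15,-1,0],[0,0,0]]

```text
time_s: 26.5
tcp_pos: [0.653, 0.0403, 0.2196]
eef_rot: [-129.6, 89.9, -129.8]
contact_force: [0.8, 0.1, -1.0]
gripper_width: 0.0875
```

Emit:
send_rows:
  plan:
    - [[0,-0.25,0],[0,0,0]]
    - [[0,-0.5,0],[0,0,0]]
    - [[0,-0.7,0],[0,0,0]]
    - [[0,-0.8,0],[0,0,0]]
    - [[0,-0.8,0],[0,0,0]]

```text
time_s: 27.0
tcp_pos: [0.6524, -0.0816, 0.2202]
eef_rot: [-109.3, 89.9, -109.7]
contact_force: [0.4, 0.2, -0.6]
gripper_width: 0.0876
```

Run:
```python
from h import *
r.capture('wrist');r.capture('wrist');p=r.capture('wrist');save(p,'w4.png')
d=r.trace(p,'bottle')[0]; P=pts(p,d['mask']); Q=P[(P[:,2]>.127)&(P[:,2]<.138)]
print(d['score'],d['uv'],len(Q),len(Q)>5 and circ(Q,.014))
d=r.trace(p,'stirrer')[0]; P=pts(p,d['mask']); Q=P[(P[:,2]>.043)&(P[:,2]<.05)]
print(len(Q),cv2.minAreaRect((Q[:,:2]*1000).astype(np.float32)),np.median(Q[:,2]))
p=r.capture('top')
d=r.trace(p,'weight')[0]; P=pts(p,d['mask']); Q=P[(P[:,2]>.1)&(P[:,2]<.112)]
print('weight',d['score'],d['uv'],len(Q),len(Q)>5 and circ(Q,.012))
go([.650,-.1825,.2],90); s=r.get_state(); print(s['qd'].round(1))
```

```text
0.93 [187.0, 197.0] 1273 (array([ 0.64846877, -0.18211238]), np.float64(0.0004259888075663013))
10875 ((623.9973754882812, -174.8186798095703), (104.18323516845703, 144.17391967773438), 82.92646026611328) 0.045842804165526274Traceback (most recent call last):
  File "<stdin>", line 8, in <module>
IndexError: list index out of range
```

View pics/w4.png

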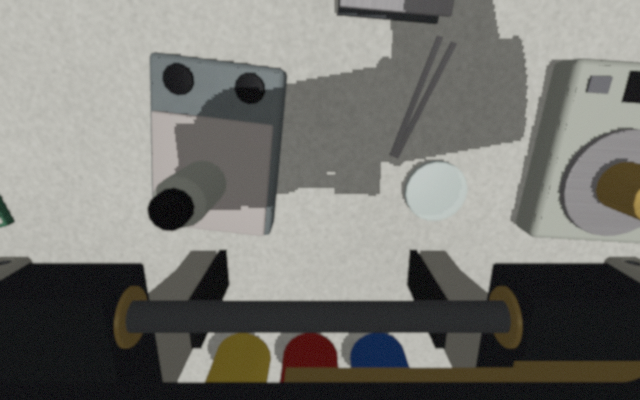

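The weight stands on the pan at (625,190). The bottle's cap is at (172,208) on the stirrer's plate. Next is the bottle.

Run:
```python
from h import *
p=r.capture('wrist')
d=r.trace(p,'stirrer')[0]; P=pts(p,d['mask']); Q=P[(P[:,2]>.043)&(P[:,2]<.05)]
a=np.radians(-7.07); l=(Q[:,:2]-[.644,-.1773])@np.array([[np.cos(a),-np.sin(a)],[np.sin(a),np.cos(a)]])
print(np.histogram(l[:,0],np.arange(-.1,.061,.005))[0]); Q=Q[l[:,0]>-.056]
print(len(Q),cv2.minAreaRect((Q[:,:2]*1000).astype(np.float32)))
go([.6495,-.182,.2],90); s=r.get_state(); print(s['qd'].round(1))
```

```text
[  0  64 304 371 373 301  93   0   0 278 722 712 699 694 676 666 667 568
 459 380 325 288 251 248 260 268 283 305 314 351 114   0]
9528 ((644.273681640625, -177.2327117919922), (104.1163558959961, 103.99529266357422), 82.81256866455078)
pos [ 0.6526 -0.0789  0.2198] y-axis [ 0.003  1.    -0.001] j6 -100.3 shift [ 0.132 -0.687 -0.018] turn [-0.004 -0.001  0.001]
[-0.2 -0.   0.  -0.   0.1  0.1]
```

Emit:
send_rows:
  plan:
    - [[0,-0.2,-0.01],[0,0,0]]
    - [[0,-0.4,-0.015],[0,0,0]]
    - [[0,-0.6,-0.02],[0,0,0]]
    - [[0,-0.69,-0.02],[0,0,0]]
    - [[0,-0.69,-0.02],[0,0,0]]

```text
time_s: 27.95
tcp_pos: [0.6491, -0.1839, 0.2196]
eef_rot: [-135.9, 89.9, -136.2]
contact_force: [-0.3, -0.3, -0.1]
gripper_width: 0.0875
```

Emit:
send_rows:
  plan:
    - [[0.2,0,0],[0,0,0]]
    - [[0.4,0,0],[0,0,0]]
    - [[0.6,0,0],[0,0,0]]
    - [[0.7,0,0],[0,0,0]]
    - [[0.7,0,0],[0,0,0]]

```text
time_s: 28.45
tcp_pos: [0.6478, -0.1831, 0.1123]
eef_rot: [-171.2, 89.7, -171.5]
contact_force: [0.4, 0.1, 1.0]
gripper_width: 0.0874
```

Run:
```python
from h import *
r.capture('wrist');r.capture('wrist')
go([.6495,-.182,.095],90); s=r.get_state(); print(s['qd'].round(1))
```

```text
pos [ 0.6497 -0.1837  0.1156] y-axis [ 0.004  1.    -0.002] j6 -91.1 shift [ 0.137  0.011 -0.002] turn [-0.005 -0.     0.002]
[-0.2 -1.1  0.9  0.1  0.   0.1]
```

Emit:
send_rows:
  plan:
    - [[0.06,0.011,-0.002],[0,0,0]]
    - [[0.12,0.011,-0.002],[0,0,0]]
    - [[0.137,0.011,-0.002],[0,0,0]]
    - [[0.137,0.011,-0.002],[0,0,0]]
    - [[0.137,0.011,-0.002],[0,0,0]]

```text
time_s: 29.05
tcp_pos: [0.6495, -0.1822, 0.0952]
eef_rot: [-97.6, 89.9, -97.8]
contact_force: [-0.1, -0.6, 0.3]
gripper_width: 0.0877
```

Emit:
send_rows:
  plan:
    - [[0,0,0],[0,0,0]]
    - [[0,0,0],[0,0,0]]
    - [[0,0,0],[0,0,0]]
    - [[0,0,0],[0,0,0]]
    - [[0,0,0],[0,0,0]]
  jaw: -1
  force: 15

```text
time_s: 29.55
tcp_pos: [0.6495, -0.1821, 0.0952]
eef_rot: [-96.8, 89.9, -97.0]
contact_force: [0.5, -0.7, -0.3]
gripper_width: 0.0533
```

Emit:
send_rows:
  plan:
    - [[0,0,0],[0,0,0]]
    - [[0,0,0],[0,0,0]]
    - [[-0.05,0,0],[0,0,0]]
    - [[-0.2,0,0],[0,0,0]]
    - [[-0.45,0,0],[0,0,0]]

```text
time_s: 30.05
tcp_pos: [0.6477, -0.1818, 0.161]
eef_rot: [-169.3, 89.7, -169.5]
contact_force: [1.1, -0.0, -1.0]
gripper_width: 0.0397
```

Emit:
send_rows:
  plan:
    - [[-0.15,0.04,-0.05],[0,0,0]]
    - [[-0.25,0.15,-0.2],[0,0,0]]
    - [[-0.25,0.35,-0.4],[0,0,0]]
    - [[-0.25,0.5,-0.65],[0,0,0]]
    - [[-0.25,0.65,-0.85],[0,0,0]]

```text
time_s: 30.55
tcp_pos: [0.5189, -0.083, 0.1994]
eef_rot: [-172.1, 89.7, -172.4]
contact_force: [0.9, 1.5, -1.5]
gripper_width: 0.0395
```

Run:
```python
from h import *
r.capture('wrist');r.capture('wrist')
go([.461,-.014,.15],90); s=r.get_state(); print(s['qd'].round(1),s['gripper_width'],s['contact_force'])
```

```text
pos [ 0.5175 -0.0821  0.2001] y-axis [0.003 1.    0.   ] j6 -102.6 shift [ 0.336  0.453 -0.376] turn [-0.004 -0.007 -0.   ]
[-2.   3.1  4.7  1.6  0.4  2.8] 0.03987626391401389 [ 1.01254373 -0.1406803  -1.00824127]
```

Emit:
send_rows:
  plan:
    - [[0,0.18,-0.15],[0,0,0]]
    - [[0.05,0.36,-0.3],[0,-0.007,0]]
    - [[0.2,0.453,-0.37],[0,-0.007,0]]
    - [[0.45,0.453,-0.37],[0,-0.007,0]]
    - [[0.55,0.453,-0.37],[0,-0.007,0]]

```text
time_s: 31.15
tcp_pos: [0.4603, -0.0137, 0.1162]
eef_rot: [-178.8, 89.9, -178.9]
contact_force: [0.8, -0.1, -1.6]
gripper_width: 0.0396
```

Emit:
send_rows:
  plan:
    - [[0,0,0],[0,0,0]]
    - [[0,0,0],[0,0,0]]
    - [[0,0,0],[0,0,0]]
    - [[0,0,0],[0,0,0]]
    - [[0,0,0],[0,0,0]]

```text
time_s: 31.65
tcp_pos: [0.4608, -0.0137, 0.1169]
eef_rot: [139.3, 90.0, 139.1]
contact_force: [0.7, 0.4, -2.0]
gripper_width: 0.0397
```

Run:
```python
from h import *
r.capture('wrist')
go([.461,-.014,.0905],90); s=r.get_state(); print(s['qd'].round(1),s['gripper_width'],s['contact_force'])
```

```text
pos [ 0.4607 -0.0137  0.1168] y-axis [0.003 1.    0.   ] j6 -113.0 shift [ 0.175 -0.002  0.002] turn [-0.003 -0.001 -0.   ]
[ 0.1  0.3 -0.3 -0.   0.1 -0. ] 0.03992008005816413 [-1.06704881  0.7823797  -1.07641851]
```

Emit:
send_rows:
  plan:
    - [[0.05,0,0],[0,0,0]]
    - [[0.12,0,0],[0,0,0]]
    - [[0.165,0,0],[0,0,0]]
    - [[0.175,0,0],[0,0,0]]
    - [[0.175,0,0],[0,0,0]]

```text
time_s: 32.2
tcp_pos: [0.4604, -0.0137, 0.09]
eef_rot: [-176.9, 89.9, -177.0]
contact_force: [-0.2, 0.2, 0.1]
gripper_width: 0.0397
```

Emit:
send_rows:
  plan:
    - [[0,0,0],[0,0,0]]
    - [[0,0,0],[0,0,0]]
    - [[0,0,0],[0,0,0]]
    - [[0,0,0],[0,0,0]]
    - [[0,0,0],[0,0,0]]

```text
time_s: 32.7
tcp_pos: [0.4604, -0.0137, 0.09]
eef_rot: [-176.1, 89.9, -176.2]
contact_force: [-1.2, 1.0, 3.0]
gripper_width: 0.0395
```

Run:
```python
from h import *
go([.461,-.014,.0902],90); s=r.get_state(); print(s['qd'].round(1),s['gripper_width'],s['contact_force'])
```

```text
pos [ 0.4604 -0.0137  0.09  ] y-axis [ 0.002  1.    -0.   ] j6 -113.0 shift [-0.001 -0.002  0.004] turn [-0.003 -0.002  0.   ]
[-0.1  0.  -0.  -0.   0.   0.1] 0.039476843818924946 [-1.22319525  0.95618119  2.95628384]
```

Touching down on the jack (about 3 N). I release, rise and go to the flask.

Emit:
send_rows:
  plan:
    - [[0,0,0],[0,0,0]]
    - [[0,0,0],[0,0,0]]
    - [[0,0,0],[0,0,0]]
    - [[0,0,0],[0,0,0]]
    - [[0,0,0],[0,0,0]]
  jaw: 1

```text
time_s: 33.2
tcp_pos: [0.4604, -0.0137, 0.0899]
eef_rot: [-176.1, 89.9, -176.2]
contact_force: [-0.0, -0.1, 0.2]
gripper_width: 0.0741
```

Emit:
send_rows:
  plan:
    - [[0,0,0],[0,0,0]]
    - [[-0.05,0,0],[0,0,0]]
    - [[-0.25,0,0],[0,0,0]]
    - [[-0.5,0,0],[0,0,0]]
    - [[-0.8,0,0],[0,0,0]]

```text
time_s: 33.7
tcp_pos: [0.4597, -0.014, 0.211]
eef_rot: [-167.8, 89.8, -168.0]
contact_force: [1.9, 1.5, 0.2]
gripper_width: 0.0877
```

Emit:
send_rows:
  plan:
    - [[-0.15,0.1,0],[0,0,0]]
    - [[-0.15,0.3,-0.03],[0,0,0]]
    - [[-0.15,0.55,-0.06],[0,0,0]]
    - [[-0.15,0.8,-0.1],[0,0,0]]
    - [[-0.15,1,-0.12],[0,0,0]]

```text
time_s: 34.2
tcp_pos: [0.4416, 0.1376, 0.2344]
eef_rot: [179.6, 89.8, 179.5]
contact_force: [0.2, -0.6, -0.1]
gripper_width: 0.0876
```

Emit:
send_rows:
  plan:
    - [[0,0.2,-0.03],[0,0,0]]
    - [[0,0.35,-0.05],[0,0,0]]
    - [[0,0.5,-0.07],[0,0,0]]
    - [[0,0.6,-0.08],[0,0,0]]
    - [[0,0.6,-0.08],[0,0,0]]

```text
time_s: 34.7
tcp_pos: [0.4298, 0.2289, 0.2347]
eef_rot: [176.2, 89.8, 176.2]
contact_force: [0.4, 0.1, -0.4]
gripper_width: 0.0876
```

Run:
```python
from h import *
r.capture('wrist');r.capture('wrist');p=r.capture('wrist');save(p,'w5.png')
for d in r.trace(p,'flask')[:1]:
  P=pts(p,d['mask']); Q=P[(P[:,2]>.116)&(P[:,2]<.128)]
  print(d['score'],d['uv'],len(Q),len(Q)>5 and circ(Q,.0135))
for d in r.trace(p,'wood_board')[:2]:
  P=pts(p,d['mask']); Q=P[(P[:,2]>.009)&(P[:,2]<.016)]
  if len(Q)>5: print(d['score'],len(Q),cv2.minAreaRect((Q[:,:2]*1000).astype(np.float32)),np.median(Q[:,2]))
p=r.capture('top')
for d in r.trace(p,'bottle')[:1]:
  P=pts(p,d['mask']); Q=P[(P[:,2]>.12)&(P[:,2]<.135)]
  print('bottle',d['score'],d['uv'],len(Q),len(Q)>5 and circ(Q,.014))
go([.4255,.297,.2],90); s=r.get_state(); print(s['qd'].round(1))
```

```text
0.94 [394.3, 173.8] 1030 (array([0.42231466, 0.29769676]), np.float64(0.0003699350789472806))
0.86 6743 ((293.2026062011719, 278.29638671875), (59.03767395019531, 99.37592315673828), 8.140156745910645) 0.013028865179765703
0.6 4685 ((426.6807861328125, 300.9268798828125), (100.07030487060547, 99.59488677978516), 2.53273606300354) 0.013095755809803766
bottle 0.85 [317.4, 188.7] 136 (array([ 0.46050956, -0.01332992]), np.float64(0.0005792555057152342))
pos [0.4299 0.2269 0.2345] y-axis [0.003 1.    0.   ] j6 -141.1 shift [ 0.23   0.467 -0.03 ] turn [-0.004 -0.004 -0.   ]
[ 0.1 -0.   0.1  0.1  0.1 -0. ]
```

View pics/w5.png

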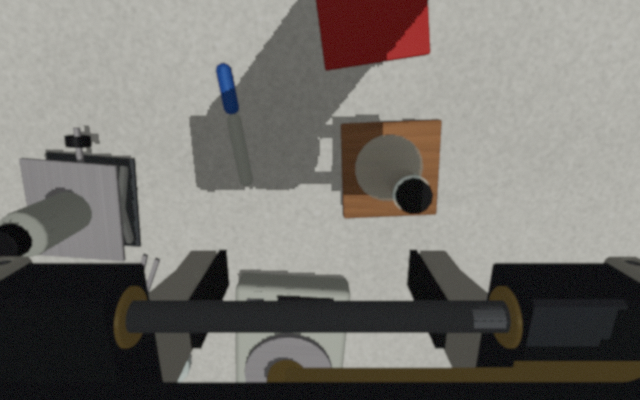

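The bottle stands on the jack at (15,235). The flask's stopper is at (412,194) on the brown board, and the red look-alike at (375,30) is left alone.

Emit:
send_rows:
  plan:
    - [[0,0.2,-0.02],[0,0,0]]
    - [[0,0.4,-0.04],[0,0,0]]
    - [[0.05,0.468,-0.039],[0,0,0]]
    - [[0.15,0.468,-0.039],[0,0,0]]
    - [[0.2,0.468,-0.039],[0,0,0]]

```text
time_s: 35.55
tcp_pos: [0.4237, 0.2965, 0.203]
eef_rot: [-163.5, 89.7, -163.7]
contact_force: [-0.3, 0.2, 0.1]
gripper_width: 0.0877
```

Run:
```python
from h import *
r.capture('wrist');r.capture('wrist')
go([.424,.2972,.1],90); s=r.get_state(); print(s['qd'].round(1))
```

```text
pos [0.4237 0.296  0.2032] y-axis [ 0.004  1.    -0.002] j6 -146.7 shift [0.688 0.009 0.005] turn [-0.005 -0.006  0.003]
[-0.2 -0.9  1.6  0.6 -1.3 -0.1]
```

Emit:
send_rows:
  plan:
    - [[0.15,0.008,0.005],[0,0,0]]
    - [[0.32,0.008,0.005],[0,0,0]]
    - [[0.48,0.008,0.005],[0,0,0]]
    - [[0.55,0.008,0.005],[0,0,0]]
    - [[0.55,0.008,0.005],[0,0,0]]

```text
time_s: 36.15
tcp_pos: [0.4239, 0.2962, 0.12]
eef_rot: [-146.4, 89.6, -146.6]
contact_force: [0.7, -0.1, -1.1]
gripper_width: 0.0875
```

Run:
```python
from h import *
r.capture('wrist');r.capture('wrist')
go([.424,.2972,.1],90); s=r.get_state(); print(s['qd'].round(1))
```

```text
pos [0.4247 0.2974 0.1218] y-axis [ 0.003  1.    -0.001] j6 -146.7 shift [ 0.145 -0.001 -0.004] turn [-0.004 -0.005  0.002]
[ 0.1 -0.8  0.5  0.   0.2  0.1]
```

Emit:
send_rows:
  plan:
    - [[0.05,0,-0.004],[0,0,0]]
    - [[0.12,0,-0.004],[0,-0.005,0.002]]
    - [[0.145,0,-0.004],[0,-0.005,0.002]]
    - [[0.145,0,-0.004],[0,-0.005,0.002]]
    - [[0.145,0,-0.004],[0,-0.005,0.002]]

```text
time_s: 36.75
tcp_pos: [0.4242, 0.2976, 0.1005]
eef_rot: [45.0, 90.0, 44.8]
contact_force: [0.3, 0.9, 0.4]
gripper_width: 0.0877
```

Emit:
send_rows:
  plan:
    - [[0,0,0],[0,0,0]]
    - [[0,0,0],[0,0,0]]
    - [[0,0,0],[0,0,0]]
    - [[0,0,0],[0,0,0]]
    - [[0,0,0],[0,0,0]]
  jaw: -1
  force: 20

```text
time_s: 37.25
tcp_pos: [0.4242, 0.2976, 0.1005]
eef_rot: [48.7, 90.0, 48.5]
contact_force: [-0.5, -0.0, -0.3]
gripper_width: 0.0534
```

Emit:
send_rows:
  plan:
    - [[0,0,0],[0,0,0]]
    - [[0,0,0],[0,0,0]]
    - [[0,0,0],[0,0,0]]
    - [[0,0,0],[0,0,0]]
    - [[0,0,0],[0,0,0]]

```text
time_s: 37.75
tcp_pos: [0.4242, 0.2976, 0.1005]
eef_rot: [48.9, 90.0, 48.7]
contact_force: [0.3, 0.8, -0.0]
gripper_width: 0.0261
```

Run:
```python
from h import *
go([.645,-.1773,.26],90); s=r.get_state(); print(s['qd'].round(1),s['gripper_width'],s['contact_force'])
```

```text
pos [0.4242 0.2976 0.1005] y-axis [0.003 1.    0.001] j6 -147.0 shift [-1.065 -3.161  1.483] turn [-0.004  0.001 -0.001]
[0.  0.1 0.  0.2 0.1 0. ] 0.026132609641009455 [ 0.27540723  0.76422199 -0.00448211]
```

Emit:
send_rows:
  plan:
    - [[0,0,0],[0,0,0]]
    - [[-0.05,0,0],[0,0,0]]
    - [[-0.2,0,0],[0,0,0]]
    - [[-0.45,0,0],[0,0,0]]
    - [[-0.7,0,0],[0,0,0]]

```text
time_s: 38.25
tcp_pos: [0.4238, 0.297, 0.2067]
eef_rot: [-117.1, 90.0, -117.3]
contact_force: [1.1, 1.6, -1.4]
gripper_width: 0.026
```

Emit:
send_rows:
  plan:
    - [[-0.2,-0.05,0.02],[0,0,0]]
    - [[-0.35,-0.2,0.1],[0,0,0]]
    - [[-0.4,-0.4,0.2],[0,0,0]]
    - [[-0.4,-0.6,0.3],[0,0,0]]
    - [[-0.4,-0.8,0.4],[0,0,0]]

```text
time_s: 38.75
tcp_pos: [0.4836, 0.1757, 0.2678]
eef_rot: [18.4, 90.0, 18.2]
contact_force: [0.3, 0.7, -2.1]
gripper_width: 0.0262
```

Emit:
send_rows:
  plan:
    - [[0,-0.2,0.1],[0,0,0]]
    - [[0,-0.4,0.2],[0,0,0]]
    - [[0,-0.6,0.3],[0,0,0]]
    - [[0,-0.8,0.4],[0,0,0]]
    - [[0,-1,0.5],[0,0,0]]

```text
time_s: 39.25
tcp_pos: [0.5584, 0.0241, 0.2683]
eef_rot: [33.7, 90.0, 33.5]
contact_force: [0.7, -0.5, -1.0]
gripper_width: 0.026
```

Emit:
send_rows:
  plan:
    - [[0,-0.2,0.08],[0,0,0]]
    - [[0,-0.35,0.16],[0,0,0]]
    - [[0,-0.5,0.24],[0,0,0]]
    - [[0,-0.6,0.28],[0,0,0]]
    - [[0,-0.65,0.3],[0,0,0]]

```text
time_s: 39.75
tcp_pos: [0.6031, -0.0747, 0.2682]
eef_rot: [116.8, 90.0, 116.6]
contact_force: [0.5, -0.1, -1.0]
gripper_width: 0.0264
```

Run:
```python
from h import *
r.capture('wrist');r.capture('wrist')
go([.645,-.1773,.2],90); s=r.get_state(); print(s['qd'].round(1),s['gripper_width'],s['contact_force'])
```

```text
pos [ 0.603  -0.0741  0.2682] y-axis [0.004 1.    0.   ] j6 -101.6 shift [ 0.454 -0.687  0.283] turn [-0.005 -0.    -0.   ]
[ 1.5 -0.7 -0.6 -0.3  0.2 -0.9] 0.0261292606031893 [ 1.06326412 -0.01059294 -1.31280582]
```

Emit:
send_rows:
  plan:
    - [[0,-0.2,0.08],[0,0,0]]
    - [[0,-0.4,0.17],[0,0,0]]
    - [[0.1,-0.6,0.25],[0,0,0]]
    - [[0.3,-0.687,0.283],[0,0,0]]
    - [[0.45,-0.687,0.283],[0,0,0]]

```text
time_s: 40.35
tcp_pos: [0.6448, -0.1778, 0.199]
eef_rot: [140.7, 89.9, 140.4]
contact_force: [0.9, 0.8, -1.4]
gripper_width: 0.0263
```

Emit:
send_rows:
  plan:
    - [[0.05,0,0],[0,0,0]]
    - [[0.15,0,0],[0,0,0]]
    - [[0.25,0,0],[0,0,0]]
    - [[0.25,0,0],[0,0,0]]
    - [[0.25,0,0],[0,0,0]]

```text
time_s: 40.85
tcp_pos: [0.645, -0.1773, 0.1621]
eef_rot: [149.5, 90.0, 149.3]
contact_force: [0.9, 0.1, -1.8]
gripper_width: 0.026
```

Run:
```python
from h import *
r.capture('wrist');r.capture('wrist');r.capture('wrist')
go([.645,-.1773,.134],90); s=r.get_state(); print(s['qd'].round(1),s['gripper_width'],s['contact_force'])
```

```text
pos [ 0.6454 -0.1776  0.1627] y-axis [0.005 1.    0.   ] j6 -91.5 shift [ 0.192  0.002 -0.003] turn [-0.006  0.001 -0.001]
[-0.2  0.1 -0.  -0.1  0.1  0.1] 0.02608682103124304 [ 0.39737226 -0.44038618 -0.75616851]
```

Emit:
send_rows:
  plan:
    - [[0.05,0.002,-0.003],[0,0,0]]
    - [[0.12,0.002,-0.003],[0,0,0]]
    - [[0.175,0.002,-0.003],[0,0,0]]
    - [[0.19,0.002,-0.003],[0,0,0]]
    - [[0.193,0.002,-0.003],[0,0,0]]

```text
time_s: 41.5
tcp_pos: [0.645, -0.1772, 0.1335]
eef_rot: [29.3, 90.0, 29.0]
contact_force: [-1.0, 1.3, 3.1]
gripper_width: 0.0261
```

Emit:
send_rows:
  plan:
    - [[0,0,0],[0,0,0]]
    - [[0,0,0],[0,0,0]]
    - [[0,0,0],[0,0,0]]
    - [[0,0,0],[0,0,0]]
    - [[0,0,0],[0,0,0]]

```text
time_s: 42.0
tcp_pos: [0.645, -0.1772, 0.1335]
eef_rot: [29.5, 90.0, 29.3]
contact_force: [-0.4, 1.4, 1.8]
gripper_width: 0.0259
```

Run:
```python
from h import *
go([.645,-.1773,.1333],90); s=r.get_state(); print(s['qd'].round(1),s['gripper_width'],s['contact_force'])
```

```text
pos [ 0.645  -0.1772  0.1335] y-axis [0.004 1.    0.   ] j6 -91.5 shift [ 0.002 -0.    -0.   ] turn [-0.006  0.001 -0.   ]
[-0.   0.  -0.  -0.1 -0.  -0. ] 0.02589782393332589 [-0.37344574  1.41976091  1.82636076]
```

Emit:
send_rows:
  plan:
    - [[0,0,0],[0,0,0]]
    - [[0,0,0],[0,0,0]]
    - [[0,0,0],[0,0,0]]
    - [[0,0,0],[0,0,0]]
    - [[0,0,0],[0,0,0]]
  jaw: 0.8

```text
time_s: 42.5
tcp_pos: [0.645, -0.1773, 0.1335]
eef_rot: [33.2, 90.0, 33.0]
contact_force: [0.5, -0.4, 0.4]
gripper_width: 0.0607
```

Emit:
send_rows:
  plan:
    - [[0,0,0],[0,0,0]]
    - [[-0.05,0,0],[0,0,0]]
    - [[-0.2,0,0],[0,0,0]]
    - [[-0.4,0,0],[0,0,0]]
    - [[-0.6,0,0],[0,0,0]]

```text
time_s: 43.0
tcp_pos: [0.6448, -0.1774, 0.2249]
eef_rot: [45.9, 90.0, 45.6]
contact_force: [1.5, 0.0, 0.7]
gripper_width: 0.0791
```

Emit:
send_rows:
  plan:
    - [[-0.15,0.1,-0.1],[0,0,0]]
    - [[-0.15,0.3,-0.3],[0,0,0]]
    - [[-0.15,0.5,-0.55],[0,0,0]]
    - [[-0.15,0.7,-0.8],[0,0,0]]
    - [[-0.15,0.85,-0.95],[0,0,0]]

```text
time_s: 43.5
tcp_pos: [0.5005, -0.0483, 0.2482]
eef_rot: [35.0, 89.9, 34.8]
contact_force: [1.2, -0.4, -0.2]
gripper_width: 0.079
```

Run:
```python
from h import *
r.capture('wrist');r.capture('wrist');p=r.capture('wrist')
for d in r.trace(p,'bottle')[:1]:
  P=pts(p,d['mask']); Q=P[(P[:,2]>.12)&(P[:,2]<.135)]
  print('bottle',d['score'],d['uv'],len(Q),len(Q)>5 and circ(Q,.014))
p=r.capture('top'); save(p,'t3.png')
for d in r.trace(p,'flask')[:1]:
  P=pts(p,d['mask']); Q=P[(P[:,2]>.148)&(P[:,2]<.162)]
  print('flask',d['score'],d['uv'],len(Q),len(Q)>5 and circ(Q,.0135))
go([.4605,-.0135,.15],90); s=r.get_state(); print(s['qd'].round(1),s['gripper_width'],s['contact_force'])
```

```text
bottle 0.91 [354.2, 141.2] 1121 (array([ 0.45951941, -0.01441247]), np.float64(0.0002447908992667098))
pos [ 0.5036 -0.0494  0.2479] y-axis [0.004 1.    0.   ] j6 -106.9 shift [ 0.652  0.238 -0.289] turn [-0.006  0.001 -0.   ]
[-0.8  1.  -0.  -0.1 -0.  -0.1] 0.07875276963456186 [ 0.25198761 -0.00713587  0.40379764]
```

View pics/t3.png

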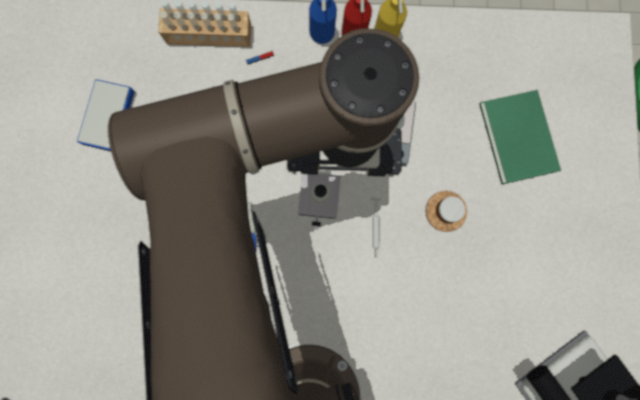

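The arm hides the stirrer. The bottle stands on the jack at (320,191), and the jar is on the cork at (451,208).

Emit:
send_rows:
  plan:
    - [[0,0.1,-0.12],[0,0,0]]
    - [[0,0.2,-0.25],[0,0,0]]
    - [[0.1,0.238,-0.289],[0,0,0]]
    - [[0.3,0.238,-0.289],[0,0,0]]
    - [[0.4,0.238,-0.289],[0,0,0]]
  jaw: 1

```text
time_s: 44.3
tcp_pos: [0.4601, -0.014, 0.1859]
eef_rot: [-169.9, 89.9, -170.2]
contact_force: [-0.3, -0.1, -0.5]
gripper_width: 0.0872
```

Emit:
send_rows:
  plan:
    - [[0,0,0],[0,0,0]]
    - [[0.1,0,0],[0,0,0]]
    - [[0.3,0,0],[0,0,0]]
    - [[0.45,0,0],[0,0,0]]
    - [[0.5,0,0],[0,0,0]]

```text
time_s: 44.8
tcp_pos: [0.4598, -0.0147, 0.1095]
eef_rot: [-160.5, 89.8, -160.9]
contact_force: [0.6, -1.1, -0.1]
gripper_width: 0.0875
```

Run:
```python
from h import *
r.capture('wrist');r.capture('wrist');r.capture('wrist')
go([.4605,-.0137,.09],90); s=r.get_state(); print(s['qd'].round(1),s['gripper_width'],s['contact_force'])
```

```text
pos [ 0.4608 -0.0142  0.1114] y-axis [ 0.006  1.    -0.001] j6 -113.2 shift [ 0.143  0.004 -0.002] turn [-0.007 -0.001  0.001]
[ 0.3 -1.2  0.6  0.1 -0.1 -0.1] 0.08744262152746278 [ 0.43283307 -0.42872452  0.14366073]
```

Emit:
send_rows:
  plan:
    - [[0.06,0.004,-0.002],[0,0,0]]
    - [[0.12,0.004,-0.002],[0,0,0]]
    - [[0.143,0.004,-0.002],[0,0,0]]
    - [[0.143,0.004,-0.002],[0,0,0]]
    - [[0.143,0.004,-0.002],[0,0,0]]

```text
time_s: 45.45
tcp_pos: [0.4606, -0.0136, 0.0901]
eef_rot: [-143.5, 89.9, -143.8]
contact_force: [0.6, -0.3, -0.7]
gripper_width: 0.0875
```

Emit:
send_rows:
  plan:
    - [[0,0,0],[0,0,0]]
    - [[0,0,0],[0,0,0]]
    - [[0,0,0],[0,0,0]]
    - [[0,0,0],[0,0,0]]
    - [[0,0,0],[0,0,0]]
  jaw: -1
  force: 15

```text
time_s: 45.95
tcp_pos: [0.4606, -0.0136, 0.0901]
eef_rot: [-141.8, 89.9, -142.1]
contact_force: [0.3, -0.2, -0.6]
gripper_width: 0.0532
```

Emit:
send_rows:
  plan:
    - [[0,0,0],[0,0,0]]
    - [[0,0,0],[0,0,0]]
    - [[-0.05,0,0],[0,0,0]]
    - [[-0.2,0,0],[0,0,0]]
    - [[-0.4,0,0],[0,0,0]]

```text
time_s: 46.45
tcp_pos: [0.4595, -0.0139, 0.1501]
eef_rot: [-156.9, 89.7, -157.2]
contact_force: [0.4, 0.4, -0.8]
gripper_width: 0.0397
```

Emit:
send_rows:
  plan:
    - [[-0.1,0.06,0],[0,0,0]]
    - [[-0.15,0.25,-0.03],[0,0,0]]
    - [[-0.15,0.5,-0.06],[0,0,0]]
    - [[-0.15,0.75,-0.09],[0,0,0]]
    - [[-0.15,1,-0.12],[0,0,0]]

```text
time_s: 46.95
tcp_pos: [0.442, 0.1375, 0.173]
eef_rot: [-161.9, 89.8, -162.2]
contact_force: [1.1, -0.1, -1.5]
gripper_width: 0.0399
```

Emit:
send_rows:
  plan:
    - [[0,0.25,-0.02],[0,0,0]]
    - [[0,0.5,-0.04],[0,0,0]]
    - [[0,0.75,-0.06],[0,0,0]]
    - [[0,0.95,-0.09],[0,0,0]]
    - [[0,1,-0.09],[0,0,0]]

```text
time_s: 47.45
tcp_pos: [0.4291, 0.2903, 0.1732]
eef_rot: [-167.5, 89.8, -167.7]
contact_force: [0.6, -0.4, -1.6]
gripper_width: 0.0397
```

Run:
```python
from h import *
r.capture('wrist');r.capture('wrist');r.capture('wrist')
go([.428,.3005,.0625],90); s=r.get_state(); print(s['qd'].round(1),s['gripper_width'],s['contact_force'])
```

```text
pos [0.4291 0.2874 0.1729] y-axis [ 0.006  1.    -0.002] j6 -145.7 shift [ 0.736  0.089 -0.005] turn [-0.007 -0.005  0.002]
[-1.1 -0.8 -0.7 -0.   0.   0.2] 0.03964143928802841 [ 0.56657834 -1.20933806 -1.58711259]
```

Emit:
send_rows:
  plan:
    - [[0,0.06,-0.005],[0,-0.005,0.002]]
    - [[0.1,0.088,-0.006],[0,-0.005,0.002]]
    - [[0.3,0.088,-0.006],[0,-0.005,0.002]]
    - [[0.5,0.088,-0.006],[0,-0.005,0.002]]
    - [[0.6,0.088,-0.006],[0,-0.005,0.002]]

```text
time_s: 48.1
tcp_pos: [0.4272, 0.2987, 0.0808]
eef_rot: [-133.5, 89.8, -133.9]
contact_force: [-0.5, -1.2, -1.6]
gripper_width: 0.04
```

Run:
```python
from h import *
[r.capture('wrist') for i in range(5)]
go([.428,.3005,.0625],90); s=r.get_state(); print(s['qd'].round(1),s['gripper_width'],s['contact_force'])
```

```text
pos [0.4285 0.3006 0.0839] y-axis [0.006 1.    0.001] j6 -146.9 shift [ 0.142 -0.001 -0.004] turn [-0.007  0.001 -0.001]
[ 0.2 -0.6  0.3  0.1  0.2  0.1] 0.03980473869615494 [-0.2121705   1.19384887 -1.38110088]
```

Emit:
send_rows:
  plan:
    - [[0.05,0,-0.003],[0,0,0]]
    - [[0.1,0,-0.003],[0,0,0]]
    - [[0.135,0,-0.003],[0,0,0]]
    - [[0.145,0,-0.003],[0,0,0]]
    - [[0.145,0,-0.003],[0,0,0]]

```text
time_s: 48.85
tcp_pos: [0.4281, 0.3005, 0.0622]
eef_rot: [15.9, 90.0, 15.6]
contact_force: [0.0, -2.2, 1.6]
gripper_width: 0.0399
```

Emit:
send_rows:
  plan:
    - [[0,0,0],[0,0,0]]
    - [[0,0,0],[0,0,0]]
    - [[0,0,0],[0,0,0]]
    - [[0,0,0],[0,0,0]]
    - [[0,0,0],[0,0,0]]

```text
time_s: 49.35
tcp_pos: [0.4281, 0.3005, 0.0622]
eef_rot: [11.5, 90.0, 11.1]
contact_force: [-1.0, -0.3, 1.2]
gripper_width: 0.0398
```

Run:
```python
from h import *
go([.428,.3005,.062],90); s=r.get_state(); print(s['qd'].round(1),s['gripper_width'],s['contact_force'])
```

```text
pos [0.4281 0.3005 0.0622] y-axis [0.006 1.    0.   ] j6 -146.9 shift [ 0.001 -0.    -0.   ] turn [-0.007  0.001 -0.   ]
[ 0.1 -0.1 -0.1 -0.  -0.   0.1] 0.0397900456416925 [-0.96055292 -0.33301039  1.24215412]
```

Emit:
send_rows:
  plan:
    - [[0,0,0],[0,0,0]]
    - [[0,0,0],[0,0,0]]
    - [[0,0,0],[0,0,0]]
    - [[0,0,0],[0,0,0]]
    - [[0,0,0],[0,0,0]]
  jaw: 1

```text
time_s: 49.85
tcp_pos: [0.4281, 0.3006, 0.0622]
eef_rot: [16.5, 90.0, 16.2]
contact_force: [0.1, -0.1, 0.2]
gripper_width: 0.0743
```

Emit:
send_rows:
  plan:
    - [[0,0,0],[0,0,0]]
    - [[-0.05,0,0],[0,0,0]]
    - [[-0.25,0,0],[0,0,0]]
    - [[-0.5,0,0],[0,0,0]]
    - [[-0.8,0,0],[0,0,0]]

```text
time_s: 50.35
tcp_pos: [0.4274, 0.2998, 0.1831]
eef_rot: [-116.3, 89.9, -116.7]
contact_force: [0.7, 1.6, -0.3]
gripper_width: 0.0878
```

Emit:
send_rows:
  plan:
    - [[-0.2,0,0],[0,0,0]]
    - [[-0.4,-0.1,0],[0,0,0]]
    - [[-0.5,-0.2,0],[0,0,0]]
    - [[-0.5,-0.35,0],[0,0,0]]
    - [[-0.5,-0.5,0],[0,0,0]]

```text
time_s: 50.85
tcp_pos: [0.4267, 0.2237, 0.2585]
eef_rot: [-123.2, 89.9, -123.5]
contact_force: [-0.7, -0.1, -0.1]
gripper_width: 0.0877
```

Run:
```python
from h import *
[r.capture('wrist') for i in range(3)]
C={'wrist':r.capture('wrist'),'top':r.capture('top'),'scene':r.capture('scene')}
cv2.imwrite('pics/fin.png',np.hstack([cv2.resize(C[k]['color'],(400,250))[:,:,::-1] for k in ('wrist','top')])); save(C['scene'],'fs.png')
for nm,rad,z in (('weight',.012,.105),('flask',.0135,.154),('bottle',.014,.097),('jar',.029,.058)):
  for cn in C:
    for d in r.trace(C[cn],nm)[:1]:
      P=pts(C[cn],d['mask']); Q=P[abs(P[:,2]-z)<.006]
      print(nm,cn,round(d['score'],2),d['uv'],len(Q),len(Q)>20 and circ(Q,rad))
s=r.get_state(); print(s['time_s'],s['tcp_pos'],s['qd'].round(1))
```

```text
weight wrist 0.86 [288.5, 362.3] 0 False
weight top 0.81 [233.9, 105.8] 93 (array([0.65427848, 0.19261512]), np.float64(0.00048095873558921186))
weight scene 0.68 [419.3, 173.6] 54 (array([0.65628302, 0.19012816]), np.float64(0.0016535897589665363))
flask top 0.61 [395.0, 115.5] 128 (array([ 0.64307002, -0.17526694]), np.float64(0.0009986213265596197))
flask scene 0.9 [346.4, 287.5] 132 (array([ 0.64518872, -0.17837272]), np.float64(0.0008344685345800973))
bottle wrist 0.83 [395.7, 176.7] 798 (array([0.42673859, 0.29916859]), np.float64(0.00046060738590414477))
bottle top 0.51 [186.6, 209.0] 0 False
bottle scene 0.74 [359.1, 123.5] 68 (array([0.43032413, 0.29776715]), np.float64(0.0010062124580247362))
jar wrist 0.56 [397.1, 177.6] 123 (array([0.43525007, 0.30621132]), np.float64(0.002041543045673083))
jar top 0.78 [448.0, 210.8] 502 (array([ 0.4341598 , -0.31605735]), np.float64(0.0004886134320846996))
jar scene 0.56 [226.4, 302.0] 545 (array([ 0.43510213, -0.31778915]), np.float64(0.0004937702955528912))
51.75 [0.42704375 0.22494034 0.25818171] [-0.  -0.1  0.   0.1  0.  -0. ]
```

View pics/fin.png

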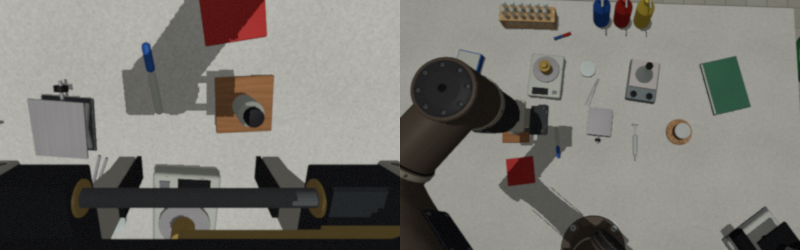

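View pics/fs.png

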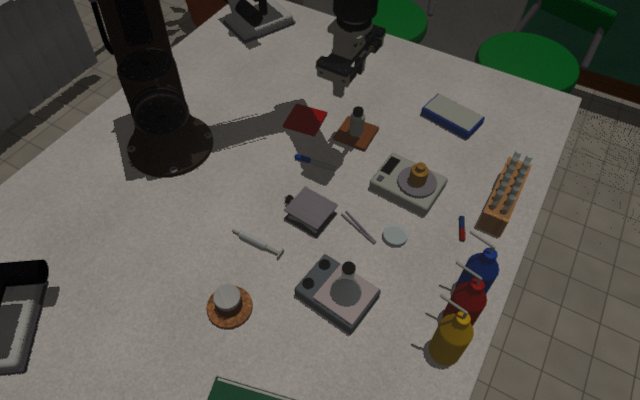

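The final pictures show everything in place: the weight on the pan, the flask on the white plate, the bottle on the brown board, the jar on the cork and the jack empty. All four are upright and within about 2 mm of centre, and the gripper is clear. I hand it in.

```bash
python3 -c "
from plant import r
print(r.close_job())"
```

```text
the job is handed in; nothing more can be done
None
```

I moved all four things to their homes and handed the job in at about 52 s of the 141 s allowed. The weight is on the balance pan, the flask on the stirrer plate, the bottle on the wooden board and the jar on the cork mat. I parked the weight and then the bottle on the lab jack along the way.

**Last checks:** the top, scene and wrist views show all four upright, the jack empty again and the gripper open and clear. Most fits put each thing within about 2 mm of its place's centre. Highest wrist-force reading was about 6 N.

**Disagreements:**
- **Camera offset:** the cameras differ from each other by 2–4 mm. The widest scatter was on the bottle, about 4 mm between the wrist and scene views.
- **Top view blocked:** the arm hid the bottle in the last top view, so its check rests on the wrist and scene views.
- **False hit:** a "jar" reported on the wooden board in the wrist view was the bottle; the top and scene views both show the jar on the cork.

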